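# Fan the detector cards out in the balloon flight case

### The job

Draw the retaining pin out of the flight case's hasp, then lift the lid off and lay it flat on the closed folder; the pin goes in the small parts tray. Lay every detector card face up in the case in one straight overlapping row along its length, like shingles, windows towards the hasp end: the first card with its window end propped on the rest bar, each next one with its window end lying on the card before it, and every round window left uncovered. Leave the other things on the table where they are.

Things in the scene. Friction and masses are not known exactly. Their poses are not given: they have to be found in the camera images.
- case: Shallow aluminium flight case, fixed. Origin: centre of its underside. Inside 276 mm along its x by 190 mm along its y; floor 6 mm, rim 36 mm above the table; walls 6 mm. Its -x end, nearer the robot, is the hasp end: a steel bracket 40 mm wide reaches 52 mm out of it and carries the staple.
- rest_bar (a point): Black rest bar across the inner floor of the case (hidden until the lid is off): middle of its top, 16 mm above the table, 10 mm above the case floor, 35 mm from the inner face of the hasp end; axes as the case's. 8 mm along x, 120 mm along y. Behind it (+x) the floor is clear for 237 mm.
- staple (a point): Middle of the eye of the hasp staple, an upright steel U-loop 30 mm out from the case's hasp end, 49 mm above the table; axes as the case's. The eye is open along y, 14 mm wide; its crown is 58 to 63 mm above the table. The lid's slotted strap (40 mm wide, top 45 mm above the table) lies over it; the pin passes through it along y, resting on the strap.
- pin_mid (a point): Retaining pin, 40 g: half-way along its 88 mm, on its axis; its own y runs along it. The 8 mm shaft runs from 44 mm to -y up to 16 mm to +y; the black block grip (16 x 16 mm, 28 mm long) is centred 30 mm to +y. At the start it lies level through the staple, 49 mm above the table, grip on the case's +y side; drawn 40 mm or more along the case's +y it is clear of the staple.
- lid_grip (a point): Loose lid, about 400 g: centre of its black bar handle, 120 mm along x, 16 mm along y, 14 mm deep, 22 mm clear under it. Axes as the case's while on. Lid 288 x 202 x 6 mm; underside 35 mm below this point, battens reach 43 mm below it (4 mm play inside the case); hasp strap 54 mm out beyond its -x end. With the pin out it is held by nothing; lift 30 mm straight up to clear the staple.
- folder: Closed cardboard folder lying fixed on the table, 320 mm along its x by 250 mm along its y, 12 mm thick. Origin: centre of its underside.
- dish: Small open steel parts tray, fixed, 85 mm along its x by 130 mm along its y, 20 mm high, walls and floor 3 mm. Origin: centre of its underside.
- card0_mid (a point): Detector card, a stiff plastic plate, white with a grey edge, 80 mm along its x, 50 mm along its y, 6 mm thick; this is its centre. +z is its face, which carries a dark round window 16 mm across, centred 26 mm to +x of the centre (14 mm from the +x edge), and a cream paper label on the other half. About 40 g. Starts face up on the table; may be absent.
- card1_mid (a point): Detector card, a stiff plastic plate, white with a grey edge, 80 mm along its x, 50 mm along its y, 6 mm thick; this is its centre. +z is its face, which carries a dark round window 16 mm across, centred 26 mm to +x of the centre (14 mm from the +x edge), and a cream paper label on the other half. About 40 g. Starts face up on the table; may be absent.
- card2_mid (a point): Detector card, a stiff plastic plate, white with a grey edge, 80 mm along its x, 50 mm along its y, 6 mm thick; this is its centre. +z is its face, which carries a dark round window 16 mm across, centred 26 mm to +x of the centre (14 mm from the +x edge), and a cream paper label on the other half. About 40 g. Starts face up on the table; may be absent.
- card3_mid (a point): Detector card, a stiff plastic plate, white with a grey edge, 80 mm along its x, 50 mm along its y, 6 mm thick; this is its centre. +z is its face, which carries a dark round window 16 mm across, centred 26 mm to +x of the centre (14 mm from the +x edge), and a cream paper label on the other half. About 40 g. Starts face up on the table; may be absent.
- card4_mid (a point): Detector card, a stiff plastic plate, white with a grey edge, 80 mm along its x, 50 mm along its y, 6 mm thick; this is its centre. +z is its face, which carries a dark round window 16 mm across, centred 26 mm to +x of the centre (14 mm from the +x edge), and a cream paper label on the other half. About 40 g. Starts face up on the table; may be absent.
- card5_mid (a point): Detector card, a stiff plastic plate, white with a grey edge, 80 mm along its x, 50 mm along its y, 6 mm thick; this is its centre. +z is its face, which carries a dark round window 16 mm across, centred 26 mm to +x of the centre (14 mm from the +x edge), and a cream paper label on the other half. About 40 g. Starts face up on the table; may be absent.
- enclosure: Bystander: white plastic electronics box 62 x 42 x 24 mm. Origin: centre of its underside.
- multitool: Bystander: folded steel multitool 95 x 22 x 14 mm. Origin: centre of its underside.
- battery: Bystander: grey battery pack with a paper label, 72 x 46 x 22 mm. Origin: centre of its underside.
- marker: Bystander: green marker pen 105 x 16 x 13 mm. Origin: centre of its underside.
- spool: Bystander: orange line spool, 68 mm across, 52 mm high. Origin: centre of its underside.
There are look-alikes about, which are no part of the job. Leave any blue or purple look-alike of the part that bears pin_mid alone.

How it is judged:
By the outcome, as a careful person would: the job done as asked, in the order asked, and still so for the second after the job is handed in, with the robot touching nothing.
Of card0, card1, card2, card3, card4, card5 only 4 to 6 are there at a start; the rules pass over those that are not, and their reading is None.
At some moment in a run one of card0, card1, card2, card3, card4, card5 may be knocked a few centimetres aside while the robot is not near it.
Once in a run the grip may slacken for a moment while it holds something.
It also fails if it takes over 210 s, if anything falls off the work surface, if the arm or the gripper's body presses on something with over 40 N, if the wrist force passes 120 N, or if a joint passes its speed limit or range.

### The arm

A 7-joint arm with a two-finger parallel gripper is mounted at the origin on the work surface. World frame = base frame: x ahead of the robot, y to its left, z up, the work surface at z = 0. Lengths are in m, angles in rad, forces in N, time in s.
With the tool pointing down it reaches from about 0.425 to 0.925 m from the base axis. Payload 6.8 kg.
Tool frame: the origin (TCP) lies between the finger pads; the fingertips stand 11 mm ahead of it and the grasp point (between the pads) lies 8 mm behind it; z points along the fingers, y is the line along which they close (so a half turn about z gives the same grasp; the last joint's range is limited). The gripper opens to 85 mm and grips with 20 to 120 N. Pads are 22 mm wide; open, the fingers measure 114 mm over their backs; the gripper's body (76 mm by 85 mm) begins 54 mm behind the grasp point. The pads swing forward as they close: fully open they stand 13 mm farther back than shut.
Start: joints at [-1.292, 0.477, 0.022, 1.555, -0.011, 1.109, -0.083], TCP at [0.255, 0.625, 0.242] pointing down, gripper open.
Joint ranges: [-2.96, 2.96], [-0.34, 2.1], [-1.41, 1.46], [0.24, 2.44], [-1.37, 4.51], [0.17, 1.92], [-2.96, 2.96]. Speed limits (rad/s): [2.39, 2.39, 3.14, 3.14, 3.14, 3.14, 3.14].

### API

Orientations are given as a rotation vector (axis times angle).
In Python, from bench import r gives the robot as it stands.
- The arm moves only by the tool send_rows, never from a script. Its argument "deltas" is a list of rows, each an object of numbers: "dx", "dy", "dz": the shift along the world's x, y, z in mm; "rx", "ry", "rz": the turn, a rotation vector about the world's x, y, z in degrees. A call has 1 to 5 rows; each row is the pose to reach, as a shift and turn from the pose commanded when the call began; what a row does not reach only later rows make up. A row lasts 1/12 s, in which the tool goes at most 41.7 mm and 7.16 degrees, less where a joint would pass 70% of its speed; a pose out of reach is approached as far as the arm can. A call with a gripper value outside its range is refused whole. "jaw" is the finger opening in mm, from 0 to 85.4, set as the call begins (left out, the last holds). The fingers move at their own pace and stop on an object; "newtons" is the grip in N (left out, the last holds). Time passes only in rows, so rows that repeat a pose let the fingers close. It gives the time, the measured TCP pose, the force, the opening and the grip force at its end, in the units of the state.
- r.get_obs(): the state, without advancing time (a new reading comes with each control period).
- r.grab_frame(name): name is "side" or "top"; returns a dict with "frame" (480x640x3 uint8, blue, green, red), "z_map" (480x640 float32, m along the optical axis (not along the pixel's ray), 0 where there is no reading), "vertical_fov" (degrees; the focal length in pixels is half the picture's height over the tangent of half this angle, whatever the lens; pixels are square), "cx", "cy" (the principal point, pixels), "xyz" and "orientation" of the camera in the world. Camera axes: x right, y down, z forward; pixel columns grow to the right and rows downward; lengths in m; the calibration is good to about 2 mm. A picture is of the moment at which its call begins.
- r.hand_in(): hands the job in; it is judged then, once.
The state is a dict: "clock": time; "joints": joint angles; "qvel": joint speeds; "tau": joint torques, N m; "tcp_pos": TCP position; "orientation": TCP orientation; "contact_force": force on the tool from outside, world axes, zero at the start; "moment": the same for the moment, N m; "grip_width": finger opening in m; "gripper_force": force on a finger pad.
Only numpy, scipy, OpenCV 4.12 (cv2) and the standard library are available. Lean on these libraries where they do the work, as an engineer would, in place of code of your own. Each camera call takes 0.05 s, during which the arm holds its last target. There are 200 camera calls.

## Working session

There is one attempt and no reset: what is moved stays moved. The work goes in short steps, Python scripts to look and compute and a tool call to move; the robot and the scene stay as the last step left them, time stands still between calls to the robot, and variables do not carry over. Pictures are saved under pics/ and viewed, at most 14 in all, crops included, and the job is handed in when it is done.

Besides the shell and the picture viewer there is one more tool, called after "Request:" as name(argument=value, ...) on one line, values as JSON. send_rows: Moves the arm, as the interface text tells. Its arguments: {"type":"object","properties":{"deltas":{"type":"array","items":{"type":"object","properties":{"dx":{"type":"number"},"dy":{"type":"number"},"dz":{"type":"number"},"rx":{"type":"number"},"ry":{"type":"number"},"rz":{"type":"number"}}}},"jaw":{"type":"number"},"newtons":{"type":"number"}},"required":["deltas"]}

```bash
mkdir -p pics; ls; cat > h.py <<'E'
from bench import r
import numpy as np, cv2
from scipy.spatial.transform import Rotation as R
def grab(n):
    g=r.grab_frame(n); g['f']=240/np.tan(np.radians(g['vertical_fov'])/2)
    o=np.array(g['orientation']); g['R']=R.from_rotvec(o).as_matrix() if o.size==3 else o
    g['t']=np.array(g['xyz']); return g
def plane(g,uv,z):
    uv=np.atleast_2d(uv).astype(float)
    d=np.c_[(uv[:,0]-g['cx'])/g['f'],(uv[:,1]-g['cy'])/g['f'],np.ones(len(uv))]@g['R'].T
    return g['t']+d*((z-g['t'][2])/d[:,2])[:,None]
def cloud(g):
    v,u=np.mgrid[:480,:640]; z=g['z_map']
    p=np.stack([(u-g['cx'])/g['f']*z,(v-g['cy'])/g['f']*z,z],-1)
    return p@g['R'].T+g['t']
def proj(g,p):
    c=(np.atleast_2d(p)-g['t'])@g['R']; return np.c_[c[:,0]/c[:,2]*g['f']+g['cx'],c[:,1]/c[:,2]*g['f']+g['cy']]
E
python3 - <<'E'
from h import *
for n in('top','side'):
    g=grab(n); cv2.imwrite(f'pics/{n}0.png',g['frame']); print(n,g['t'],g['orientation'],g['f'],g['cx'],g['cy'])
print(r.get_obs())
E
```

```text
pics
top [0.2743324  0.00713745 1.42686252] [-2.15122914  2.10412772 -0.18304261] 596.9414193621894 316.6506587145155 234.4392083677992
side [0.17969151 1.10007228 0.8220257 ] [-0.37317305  2.63004158 -1.40218941] 507.76541735192455 316.1639737718493 238.00095075318734
{'clock': 0.1, 'joints': array([-1.29212048,  0.47770702,  0.02232645,  1.55630655, -0.01149873,
        1.10932054, -0.08311189]), 'qvel': array([ 0.00197717, -0.00294196, -0.00113309, -0.00463604, -0.0017734 ,
        0.00020622,  0.0006485 ]), 'tau': array([ 4.61153846e-03, -5.97765183e+01,  1.61320243e+00, -2.81953061e+01,
        1.27865392e-02,  5.15821535e-03, -4.85310480e-06]), 'tcp_pos': array([0.2544231 , 0.62467584, 0.24144904]), 'orientation': array([-6.03691031e-01, -3.08283813e+00,  2.51463796e-03]), 'contact_force': array([-0.3747826 ,  0.04511963,  0.44738589]), 'moment': array([-0.04324524, -0.02016411, -0.01117938]), 'gripper_force': 0.0, 'grip_width': 0.08548680337507224}
```

View pics/top0.png

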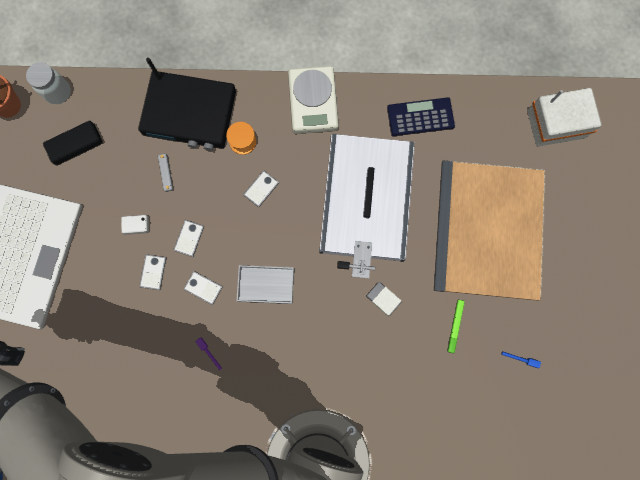

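View pics/side0.png

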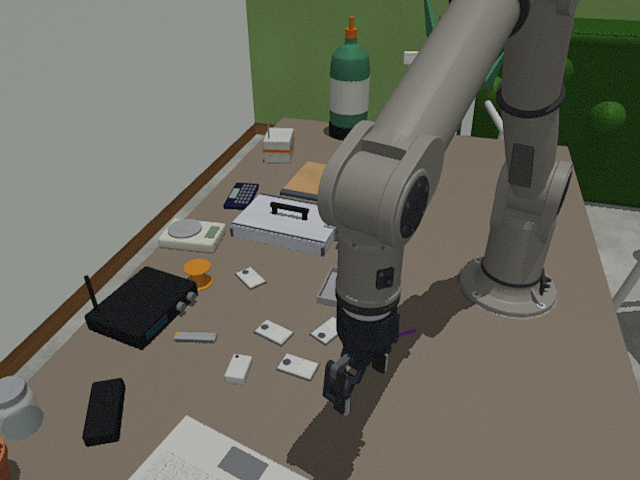

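Top view: the four cards are at about (262,188), (189,238), (153,272) and (203,288). The thicker white box at (135,224) is the enclosure, and the grey one at (384,299) is the battery. The lid handle is at (369,192), the hasp and pin at (355,266) with the black grip on the left, the tray at (265,285) and the folder at (492,230). The pin look-alikes are purple (208,353) and blue (521,359). The side view agrees: four thin cards and a thicker enclosure at (238,368).

```bash
cat >> h.py <<'E'
def cards(g,z=.006):
    f=g['frame']; hsv=cv2.cvtColor(f,cv2.COLOR_BGR2HSV)
    m=((hsv[...,1]<60)&(hsv[...,2]>165)).astype(np.uint8)
    m=cv2.morphologyEx(m,cv2.MORPH_CLOSE,np.ones((3,3),np.uint8))
    out=[]
    for c in cv2.findContours(m,cv2.RETR_EXTERNAL,cv2.CHAIN_APPROX_NONE)[0]:
        a=cv2.contourArea(c)
        if not 250<a<1200: continue
        c=cv2.convexHull(c)
        p=plane(g,c[:,0],z)[:,:2]*1000
        (cx,cy),s,ang=cv2.minAreaRect(p.astype(np.float32))
        if s[0]<s[1]: ang+=90
        mask=np.zeros(m.shape,np.uint8); cv2.drawContours(mask,[c],-1,1,-1); mask=cv2.erode(mask,np.ones((5,5)))
        gr=hsv[...,2].astype(float); dk=(mask>0)&(gr<120)
        wd=None
        if dk.sum()>5:
            v,u=np.nonzero(dk); wd=plane(g,[u.mean(),v.mean()],z)[0,:2]*1000
            d=wd-[cx,cy]; e=np.array([np.cos(np.radians(ang)),np.sin(np.radians(ang))])
            if d@e<0: ang+=180
        ang=(ang+180)%360-180
        uv=c[:,0].mean(0)
        out.append((uv.round(),round(cx,1),round(cy,1),np.round(s,1),round(ang,1),None if wd is None else wd.round(1)))
    return out
E
python3 - <<'E'
from h import *
g=grab('top')
for c in cards(g): print(*c)
f=g['frame']; P=cloud(g)
hsv=cv2.cvtColor(f,cv2.COLOR_BGR2HSV)
def rect(mask,z,name):
    mask=mask.astype(np.uint8); c=max(cv2.findContours(mask,0,1)[0],key=cv2.contourArea)
    p=plane(g,c[:,0],z)[:,:2]*1000; print(name,cv2.minAreaRect(p.astype(np.float32)),cv2.boundingRect(c))
def roi(m,x0,x1,y0,y1):
    o=np.zeros_like(m); o[y0:y1,x0:x1]=m[y0:y1,x0:x1]; return o
v=hsv[...,2]
rect(roi(v<60,355,385,160,225),.078,'handle')
rect(roi(P[...,2]>.03,310,425,128,290),.041,'lid')
rect(roi(v<60,334,352,255,275),.057,'pingrip')
rect(roi(P[...,2]>.006,425,555,150,310),.012,'folder')
rect(roi((P[...,2]>.010),232,300,258,310),.02,'dish')
for q in [(369,192),(343,265),(362,250),(362,278),(490,230),(265,285),(390,240),(350,150)]: print(q,P[q[1],q[0]].round(3),f[q[1],q[0]])
a=cv2.resize(f[225:310,320:430],None,fx=5,fy=5,interpolation=cv2.INTER_CUBIC)
cv2.imwrite('pics/hasp.png',a)
E
```

```text
[363. 454.] 18.4 -100.6 [102.1  34.6] -164.9 [  15.4 -106.2]
[275. 442.] 42.4 97.3 [38.6 59. ] -22.9 [ 51.9 106.8]
[388. 300.] 371.3 -153.4 [52.  47.5] 50.1 None
[201. 287.] 392.2 285.0 [77.9 48.1] 63.3 [404.  307.8]
[154. 271.] 426.7 406.6 [45.9 76.8] -7.2 [453.6 403.8]
[190. 238.] 511.8 325.0 [46.  74.3] -17.1 [536.5 317.7]
[134. 224.] 543.2 460.6 [40.8 60.9] -84.6 [555.1 440.1]
[261. 187.] 639.5 155.2 [47.8 76.1] -37.2 [659.9 139.7]
handle ((615.7421875, -103.55059814453125), (14.135263442993164, 118.30216979980469), 85.56111907958984) (364, 168, 10, 50)
lid ((592.0066528320312, -100.91705322265625), (202.481201171875, 342.59686279296875), 85.33636474609375) (319, 134, 95, 145)
pingrip ((448.07037353515625, -48.28422546386719), (16.303903579711914, 25.416288375854492), 0.9204757809638977) (338, 261, 12, 8)
folder ((547.5095825195312, -400.94659423828125), (258.060791015625, 326.65496826171875), 85.17402648925781) (434, 160, 113, 142)
dish ((402.4742736816406, 135.33348083496094), (130.4634552001953, 85.73340606689453), 88.81452941894531) (236, 265, 58, 39)
(369, 192) [ 0.616 -0.104  0.079] [36 35 32]
(343, 265) [ 0.447 -0.047  0.057] [45 44 42]
(362, 250) [ 0.485 -0.092  0.042] [188 186 183]
(362, 278) [ 0.424 -0.095  0.   ] [110 123 137]
(490, 230) [ 0.544 -0.401  0.016] [114 162 205]
(265, 285) [0.401 0.136 0.004] [194 192 191]
(390, 240) [ 0.51  -0.157  0.043] [236 230 229]
(350, 150) [ 0.729 -0.061  0.043] [229 224 221]
```

View pics/hasp.png

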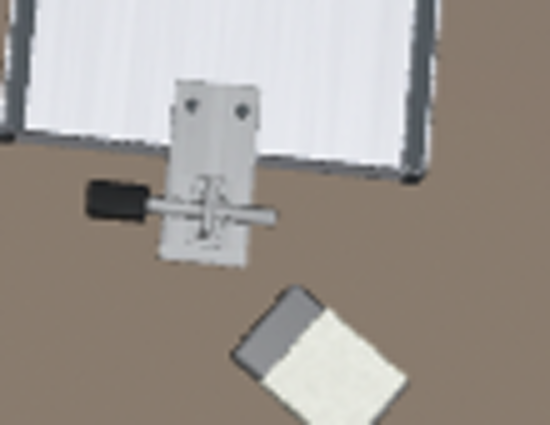

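The pin to draw is the one in the hasp: black grip at crop (118,200), shaft through the staple. The blue (521,359) and purple (208,353) ones are look-alikes and stay put. Case yaw is about −4.5°, and the pin grip is near (447,−48).

Request:
send_rows(deltas=[{"dx": 40,"dy": -65,"dz": 0,"rz": -7},{"dx": 80,"dy": -130,"dz": 0,"rz": -14},{"dx": 100,"dy": -165,"dz": 0,"rz": -20},{"dx": 100,"dy": -165,"dz": 0,"rz": -20},{"dx": 100,"dy": -165,"dz": 0,"rz": -20}], jaw=25, newtons=40)

```text
$.deltas[0]: bad value
```

Request:
send_rows(deltas=[{"dx": 95,"dy": -160,"dz": 0,"rz": -20},{"dx": 95,"dy": -160,"dz": 0,"rz": -20},{"dx": 95,"dy": -160,"dz": 0,"rz": -20},{"dx": 95,"dy": -160,"dz": 0,"rz": -20},{"dx": 95,"dy": -160,"dz": 0,"rz": -20}])

```text
$.deltas[0]: bad value
```

Request:
send_rows(deltas=[{"dx": 0,"dy": -174,"dz": 0,"rz": -20},{"dx": 0,"dy": -174,"dz": 0,"rz": -20},{"dx": 0,"dy": -174,"dz": 0,"rz": -20},{"dx": 0,"dy": -174,"dz": 0,"rz": -20},{"dx": 0,"dy": -174,"dz": 0,"rz": -20}])

```text
$.deltas[0]: bad value
```

Request:
send_rows(deltas=[{"dx": -3,"dy": -174,"dz": -60,"rz": -12.3},{"dx": -3,"dy": -174,"dz": -60,"rz": -12.3},{"dx": -3,"dy": -174,"dz": -60,"rz": -12.3},{"dx": -3,"dy": -174,"dz": -60,"rz": -12.3},{"dx": -3,"dy": -174,"dz": -60,"rz": -12.3}])

```text
$.deltas[0]: bad value
```

Request:
send_rows(deltas=[{"dx": 20,"dy": -32,"dz": 0,"rx": 0,"ry": 0,"rz": -4},{"dx": 100,"dy": -165,"dz": 0,"rx": 0,"ry": 0,"rz": -20},{"dx": 100,"dy": -165,"dz": 0,"rx": 0,"ry": 0,"rz": -20},{"dx": 100,"dy": -165,"dz": 0,"rx": 0,"ry": 0,"rz": -20},{"dx": 100,"dy": -165,"dz": 0,"rx": 0,"ry": 0,"rz": -20}], jaw=25, newtons=40)

```text
clock: 0.57
tcp_pos: [0.3567, 0.4563, 0.2421]
orientation: [1.137, 2.927, -0.002]
contact_force: [0.8, -0.5, -0.0]
grip_width: 0.0262
gripper_force: 0.0
```

Request:
send_rows(deltas=[{"dx": 95,"dy": -160,"dz": 0,"rx": 0,"ry": 0,"rz": -20},{"dx": 95,"dy": -160,"dz": 0,"rx": 0,"ry": 0,"rz": -20},{"dx": 95,"dy": -160,"dz": 0,"rx": 0,"ry": 0,"rz": -20},{"dx": 95,"dy": -160,"dz": 0,"rx": 0,"ry": 0,"rz": -20},{"dx": 95,"dy": -160,"dz": 0,"rx": 0,"ry": 0,"rz": -20}])

```text
clock: 0.98
tcp_pos: [0.4523, 0.2942, 0.2424]
orientation: [1.63, 2.683, -0.002]
contact_force: [1.2, -0.7, 0.6]
grip_width: 0.0254
gripper_force: 0.0
```

Request:
send_rows(deltas=[{"dx": 0,"dy": -170,"dz": 0,"rx": 0,"ry": 0,"rz": -20},{"dx": 0,"dy": -170,"dz": 0,"rx": 0,"ry": 0,"rz": -20},{"dx": 0,"dy": -170,"dz": 0,"rx": 0,"ry": 0,"rz": -20},{"dx": 0,"dy": -170,"dz": 0,"rx": 0,"ry": 0,"rz": -20},{"dx": 0,"dy": -170,"dz": 0,"rx": 0,"ry": 0,"rz": -20}])

```text
clock: 1.4
tcp_pos: [0.4491, 0.122, 0.2422]
orientation: [2.076, 2.357, -0.004]
contact_force: [0.2, -0.1, 0.3]
grip_width: 0.0251
gripper_force: 0.0
```

Request:
send_rows(deltas=[{"dx": -5,"dy": -170,"dz": -60,"rx": 0,"ry": 0,"rz": -12.3},{"dx": -5,"dy": -170,"dz": -60,"rx": 0,"ry": 0,"rz": -12.3},{"dx": -5,"dy": -170,"dz": -60,"rx": 0,"ry": 0,"rz": -12.3},{"dx": -5,"dy": -170,"dz": -60,"rx": 0,"ry": 0,"rz": -12.3},{"dx": -5,"dy": -170,"dz": -60,"rx": 0,"ry": 0,"rz": -12.3}])

```text
clock: 1.82
tcp_pos: [0.4426, -0.0451, 0.1809]
orientation: [-2.312, -2.127, 0.004]
contact_force: [-0.9, -0.3, 0.3]
grip_width: 0.0251
gripper_force: 0.0
```

Request:
send_rows(deltas=[{"dx": 4,"dy": -3,"dz": -40,"rx": 0,"ry": 0,"rz": 0},{"dx": 4,"dy": -3,"dz": -80,"rx": 0,"ry": 0,"rz": 0},{"dx": 4,"dy": -3,"dz": -100,"rx": 0,"ry": 0,"rz": 0},{"dx": 4,"dy": -3,"dz": -115,"rx": 0,"ry": 0,"rz": 0},{"dx": 4,"dy": -3,"dz": -125,"rx": 0,"ry": 0,"rz": 0}])

```text
clock: 2.23
tcp_pos: [0.4476, -0.0428, 0.0555]
orientation: [-2.305, -2.132, 0.004]
contact_force: [-1.0, 0.1, 0.3]
grip_width: 0.0246
gripper_force: 0.0
```

```bash
python3 - <<'E'
from h import *
print(r.get_obs()['tcp_pos'],r.get_obs()['contact_force'])
g=grab('side'); u,v=proj(g,[.447,-.05,.06])[0].astype(int)
a=g['frame'][v-60:v+60,u-70:u+70]; cv2.imwrite('pics/s1.png',cv2.resize(a,None,fx=5,fy=5,interpolation=cv2.INTER_CUBIC)); print(u,v)
E
```

```text
[ 0.44763113 -0.04284042  0.05549079] [-0.97665774  0.14670465  0.34241261]
341 229
```

View pics/s1.png

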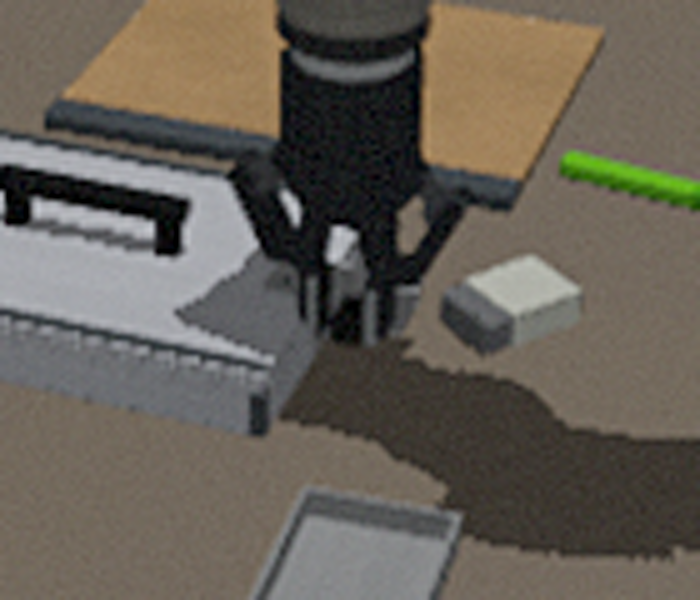

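The fingers straddle the black grip at crop (345,320), so I close and draw.

Request:
send_rows(deltas=[{"dx": 0,"dy": -3,"dz": -2,"rx": 0,"ry": 0,"rz": 0},{"dx": 0,"dy": -3,"dz": -2,"rx": 0,"ry": 0,"rz": 0},{"dx": 0,"dy": -3,"dz": -2,"rx": 0,"ry": 0,"rz": 0},{"dx": 0,"dy": -3,"dz": -2,"rx": 0,"ry": 0,"rz": 0}], jaw=5, newtons=60)

```text
clock: 2.62
tcp_pos: [0.4494, -0.0458, 0.0562]
orientation: [2.305, 2.132, 0.003]
contact_force: [-0.8, 0.3, -0.1]
grip_width: 0.0138
gripper_force: 60.4
```

Request:
send_rows(deltas=[{"dx": 1,"dy": 13,"dz": 0,"rx": 0,"ry": 0,"rz": 0},{"dx": 2,"dy": 26,"dz": 0,"rx": 0,"ry": 0,"rz": 0},{"dx": 3.2,"dy": 41,"dz": 0,"rx": 0,"ry": 0,"rz": 0},{"dx": 4.4,"dy": 56,"dz": 0,"rx": 0,"ry": 0,"rz": 0},{"dx": 5.5,"dy": 70,"dz": 0,"rx": 0,"ry": 0,"rz": 0}])

```text
clock: 3.03
tcp_pos: [0.4547, 0.0252, 0.0561]
orientation: [2.306, 2.133, 0.002]
contact_force: [1.3, 0.1, -0.2]
grip_width: 0.0145
gripper_force: 60.4
```

Request:
send_rows(deltas=[{"dx": 0,"dy": 5,"dz": 35,"rx": 0,"ry": 0,"rz": 1},{"dx": -10,"dy": 35,"dz": 60,"rx": 0,"ry": 0,"rz": 2},{"dx": -23,"dy": 70,"dz": 65,"rx": 0,"ry": 0,"rz": 3},{"dx": -36,"dy": 105,"dz": 65,"rx": 0,"ry": 0,"rz": 3.6},{"dx": -49,"dy": 142,"dz": 60,"rx": 0,"ry": 0,"rz": 3.6}])

```text
clock: 3.45
tcp_pos: [0.4057, 0.168, 0.1174]
orientation: [2.239, 2.204, 0.008]
contact_force: [1.3, 1.3, -1.3]
grip_width: 0.0144
gripper_force: 60.4
```

Request:
send_rows(deltas=[{"dx": 0,"dy": 0,"dz": -15,"rx": 0,"ry": 0,"rz": 0},{"dx": 0,"dy": 0,"dz": -30,"rx": 0,"ry": 0,"rz": 0},{"dx": 0,"dy": 0,"dz": -45,"rx": 0,"ry": 0,"rz": 0},{"dx": 0,"dy": 0,"dz": -55,"rx": 0,"ry": 0,"rz": 0},{"dx": 0,"dy": 0,"dz": -55,"rx": 0,"ry": 0,"rz": 0}])

```text
clock: 3.87
tcp_pos: [0.4043, 0.1658, 0.0593]
orientation: [-2.238, -2.205, 0.003]
contact_force: [-0.8, 0.5, 0.1]
grip_width: 0.0141
gripper_force: 60.4
```

```bash
python3 - <<'E'
from h import *
print(r.get_obs()['tcp_pos'],r.get_obs()['contact_force'])
g=grab('side'); u,v=proj(g,[.405,.15,.03])[0].astype(int)
a=g['frame'][v-60:v+60,u-70:u+70]; cv2.imwrite('pics/s2.png',cv2.resize(a,None,fx=5,fy=5,interpolation=cv2.INTER_CUBIC)); print(u,v)
E
```

```text
[0.40429252 0.16579945 0.05932393] [-0.82712055  0.50535829  0.08944269]
338 284
```

View pics/s2.png

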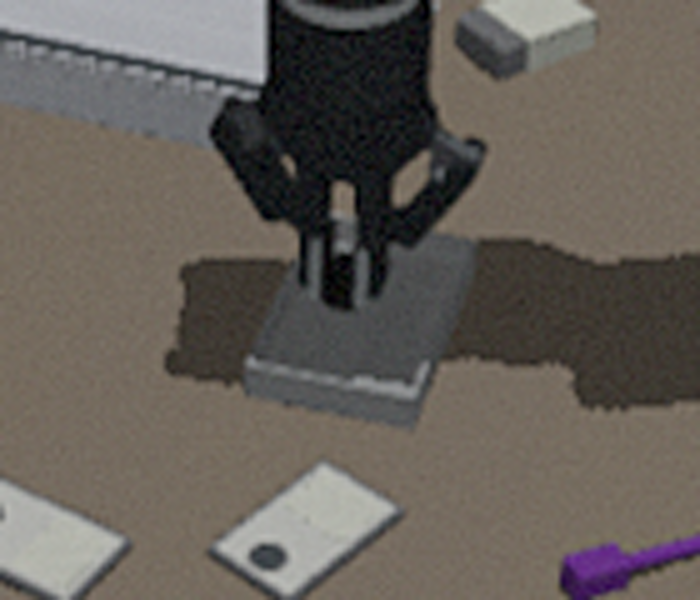

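The pin is held level over the tray (black grip at crop (345,280)). I lower and release.

Request:
send_rows(deltas=[{"dx": 1,"dy": 0,"dz": -12,"rx": 0,"ry": 0,"rz": 0},{"dx": 1,"dy": 0,"dz": -22,"rx": 0,"ry": 0,"rz": 0},{"dx": 1,"dy": 0,"dz": -32,"rx": 0,"ry": 0,"rz": 0},{"dx": 1,"dy": 0,"dz": -38,"rx": 0,"ry": 0,"rz": 0},{"dx": 1,"dy": 0,"dz": -39,"rx": 0,"ry": 0,"rz": 0}])

```text
clock: 4.33
tcp_pos: [0.4056, 0.1657, 0.0204]
orientation: [-2.238, -2.204, 0.002]
contact_force: [-0.4, 0.4, -0.7]
grip_width: 0.0145
gripper_force: 60.4
```

Request:
send_rows(deltas=[{"dx": 0,"dy": 0,"dz": 0,"rx": 0,"ry": 0,"rz": 0},{"dx": 0,"dy": 0,"dz": 0,"rx": 0,"ry": 0,"rz": 0},{"dx": 0,"dy": 0,"dz": 0,"rx": 0,"ry": 0,"rz": 0}], jaw=26)

```text
clock: 4.58
tcp_pos: [0.4064, 0.1663, 0.0217]
orientation: [2.238, 2.204, 0.001]
contact_force: [1.0, -0.7, -0.6]
grip_width: 0.026
gripper_force: 0.0
```

Request:
send_rows(deltas=[{"dx": 0,"dy": 0,"dz": 20,"rx": 0,"ry": 0,"rz": 0},{"dx": 0,"dy": 0,"dz": 55,"rx": 0,"ry": 0,"rz": 0},{"dx": 0,"dy": 0,"dz": 95,"rx": 0,"ry": 0,"rz": 0},{"dx": 10,"dy": -10,"dz": 130,"rx": 0,"ry": 0,"rz": 0},{"dx": 40,"dy": -35,"dz": 130,"rx": 0,"ry": 0,"rz": 0}])

```text
clock: 5.0
tcp_pos: [0.4468, 0.1361, 0.1574]
orientation: [-2.228, -2.212, -0.016]
contact_force: [1.3, 0.7, -0.3]
grip_width: 0.026
gripper_force: 0.0
```

Request:
send_rows(deltas=[{"dx": 150,"dy": -150,"dz": 0,"rx": 0,"ry": 0,"rz": 0},{"dx": 150,"dy": -150,"dz": 0,"rx": 0,"ry": 0,"rz": 0},{"dx": 150,"dy": -150,"dz": 0,"rx": 0,"ry": 0,"rz": 0},{"dx": 150,"dy": -150,"dz": 0,"rx": 0,"ry": 0,"rz": 0},{"dx": 150,"dy": -150,"dz": 0,"rx": 0,"ry": 0,"rz": 0}])

```text
clock: 5.42
tcp_pos: [0.5946, -0.0176, 0.1518]
orientation: [2.238, 2.205, 0.001]
contact_force: [0.3, 0.2, 0.4]
grip_width: 0.0262
gripper_force: 0.0
```

```bash
python3 - <<'E'
from h import *
g=grab('top'); cv2.imwrite('pics/t2.png',cv2.resize(g['frame'][215:335,200:330],None,fx=4.5,fy=4.5))
for c in cards(g): print(*c)
E
```

```text
[361. 446.] 36.7 -95.0 [138.2  43.2] -173.5 [ 32.7 -87.9]
[386. 300.] 371.1 -153.2 [52.1 48.1] 49.8 None
[202. 286.] 392.1 284.9 [78.1 48.1] 63.3 [403.8 308. ]
[154. 271.] 426.7 406.6 [46.4 76.6] -6.7 [453.4 403.7]
[191. 239.] 510.9 325.9 [47.7 76.8] -16.7 [536.7 317.8]
[134. 224.] 543.3 460.5 [41.3 60.7] -85.4 [555.1 439.5]
[261. 187.] 639.5 155.2 [47.8 76.1] -37.2 [659.8 139.5]
```

View pics/t2.png

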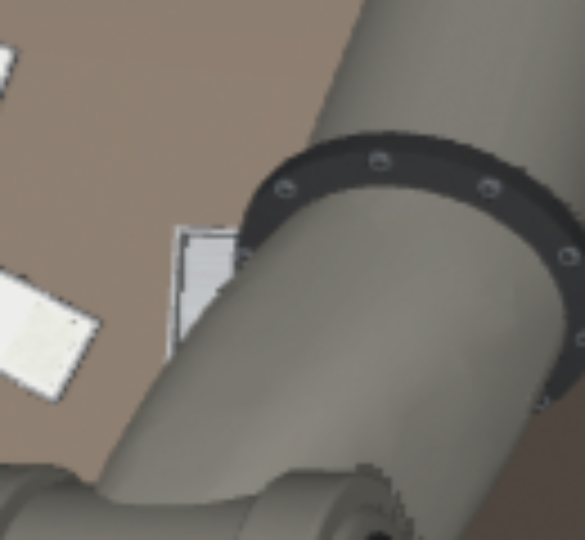

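Request:
send_rows(deltas=[{"dx": 10,"dy": -40,"dz": 0,"rx": 0,"ry": 0,"rz": -7},{"dx": 15,"dy": -60,"dz": 0,"rx": 0,"ry": 0,"rz": -14},{"dx": 20,"dy": -86,"dz": 0,"rx": 0,"ry": 0,"rz": -21},{"dx": 20,"dy": -86,"dz": 0,"rx": 0,"ry": 0,"rz": -28},{"dx": 20,"dy": -86,"dz": 0,"rx": 0,"ry": 0,"rz": -35}], jaw=40)

```text
clock: 5.88
tcp_pos: [0.6133, -0.1048, 0.1519]
orientation: [2.803, 1.415, 0.0]
contact_force: [-0.3, 1.6, -0.5]
grip_width: 0.0399
gripper_force: 0.0
```

Request:
send_rows(deltas=[{"dx": 0,"dy": 0,"dz": 0,"rx": 0,"ry": 0,"rz": -7},{"dx": 0,"dy": 0,"dz": 0,"rx": 0,"ry": 0,"rz": -14},{"dx": 0,"dy": 0,"dz": 0,"rx": 0,"ry": 0,"rz": -21},{"dx": 0,"dy": 0,"dz": 0,"rx": 0,"ry": 0,"rz": -28},{"dx": 0,"dy": 0,"dz": 0,"rx": 0,"ry": 0,"rz": -35}])

```text
clock: 6.3
tcp_pos: [0.6134, -0.1018, 0.1517]
orientation: [-3.099, -0.513, -0.001]
contact_force: [-0.2, -0.3, 0.2]
grip_width: 0.0401
gripper_force: 0.0
```

Request:
send_rows(deltas=[{"dx": 0,"dy": 0,"dz": 0,"rx": 0,"ry": 0,"rz": -7},{"dx": 0,"dy": 0,"dz": 0,"rx": 0,"ry": 0,"rz": -14},{"dx": 0,"dy": 0,"dz": 0,"rx": 0,"ry": 0,"rz": -21},{"dx": 0,"dy": 0,"dz": 0,"rx": 0,"ry": 0,"rz": -23.3},{"dx": 0,"dy": 0,"dz": 0,"rx": 0,"ry": 0,"rz": -23.3}])

```text
clock: 6.72
tcp_pos: [0.6134, -0.1017, 0.1514]
orientation: [3.139, -0.115, -0.0]
contact_force: [-0.4, 0.3, 1.1]
grip_width: 0.0401
gripper_force: 0.0
```

```bash
python3 - <<'E'
from h import *
o=r.get_obs();print(o['tcp_pos'],o['orientation'],o['joints'].round(2))
g=grab('top'); f=g['frame']; roi=f[255:315,225:305]
v,u=np.nonzero((roi.max(2)<60)); print(len(u)); 
if len(u): print(u.mean()+225,v.mean()+255,plane(g,[u.mean()+225,v.mean()+255],.015))
cv2.imwrite('pics/t3.png',cv2.resize(f[225:325,215:315],None,fx=5,fy=5,interpolation=cv2.INTER_CUBIC))
E
```

```text
[ 0.61335334 -0.10169124  0.1513603 ] [ 3.13925066e+00 -1.15444884e-01 -3.26592458e-04] [-0.59  0.69  0.97  1.81 -0.67  1.   -0.99]
462
256.3008658008658 289.97835497835496 [[0.38827825 0.15517946 0.015     ]]
```

Request:
send_rows(deltas=[{"dx": 2,"dy": -2,"dz": -30,"rx": 0,"ry": 0,"rz": 0},{"dx": 2,"dy": -2,"dz": -55,"rx": 0,"ry": 0,"rz": 0},{"dx": 2,"dy": -2,"dz": -75,"rx": 0,"ry": 0,"rz": 0},{"dx": 2,"dy": -2,"dz": -87,"rx": 0,"ry": 0,"rz": 0},{"dx": 2,"dy": -2,"dz": -87,"rx": 0,"ry": 0,"rz": 0}])

```text
clock: 7.18
tcp_pos: [0.6139, -0.1035, 0.0621]
orientation: [-3.139, 0.112, 0.006]
contact_force: [-0.5, 0.3, -0.2]
grip_width: 0.0399
gripper_force: 0.0
```

Request:
send_rows(deltas=[{"dx": 0,"dy": 0,"dz": 0,"rx": 0,"ry": 0,"rz": 0},{"dx": 0,"dy": 0,"dz": 0,"rx": 0,"ry": 0,"rz": 0},{"dx": 0,"dy": 0,"dz": 0,"rx": 0,"ry": 0,"rz": 0},{"dx": 0,"dy": 0,"dz": 0,"rx": 0,"ry": 0,"rz": 0},{"dx": 0,"dy": 0,"dz": 0,"rx": 0,"ry": 0,"rz": 0}], jaw=5, newtons=110)

```text
clock: 7.6
tcp_pos: [0.6162, -0.1049, 0.066]
orientation: [3.139, -0.115, 0.004]
contact_force: [-1.8, -0.5, 6.5]
grip_width: 0.0138
gripper_force: 108.3
```

Request:
send_rows(deltas=[{"dx": 0,"dy": 0,"dz": 8,"rx": 0,"ry": 0,"rz": 0},{"dx": 0,"dy": 0,"dz": 20,"rx": 0,"ry": 0,"rz": 0},{"dx": 0,"dy": 0,"dz": 35,"rx": 0,"ry": 0,"rz": 0},{"dx": 0,"dy": 0,"dz": 50,"rx": 0,"ry": 0,"rz": 0},{"dx": 0,"dy": 0,"dz": 65,"rx": 0,"ry": 0,"rz": 0}])

```text
clock: 8.02
tcp_pos: [0.6156, -0.1042, 0.1313]
orientation: [3.139, -0.114, 0.001]
contact_force: [0.0, 0.0, -5.1]
grip_width: 0.0138
gripper_force: 107.6
```

```bash
python3 - <<'E'
from h import *
o=r.get_obs();print(o['tcp_pos'],o['orientation'],o['contact_force'],o['moment'])
g=grab('side'); cv2.imwrite('pics/s3.png',cv2.resize(g['frame'][130:330,180:480],None,fx=2.6,fy=2.6))
E
```

```text
[ 0.61557833 -0.1041954   0.13126632] [ 3.13944255e+00 -1.14023940e-01  1.11222096e-03] [ 0.01254858  0.03118589 -5.12415215] [-0.02728232 -0.05353965 -0.01387625]
```

View pics/s3.png

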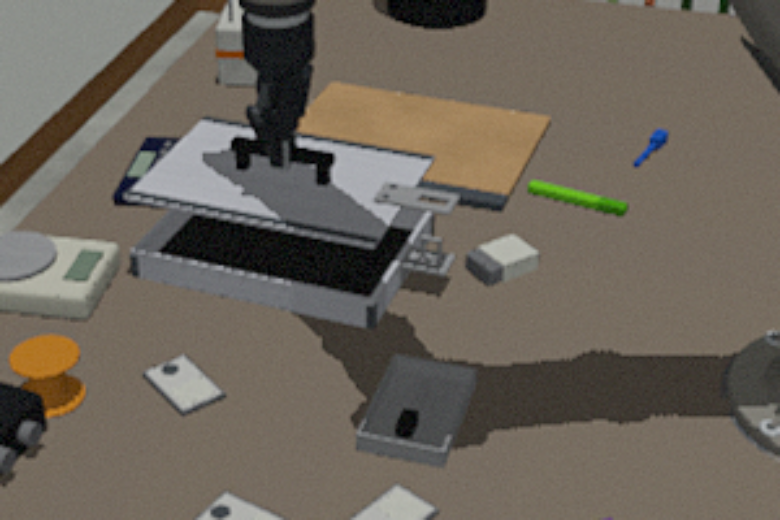

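Side view: the lid is level and clear of the staple, and the pin grip lies in the tray (crop (407,423)). I carry the lid to the folder.

Request:
send_rows(deltas=[{"dx": -3,"dy": -15,"dz": 5,"rx": 0,"ry": 0,"rz": 0},{"dx": -9,"dy": -45,"dz": 5,"rx": 0,"ry": 0,"rz": 0},{"dx": -15,"dy": -75,"dz": 5,"rx": 0,"ry": 0,"rz": 0},{"dx": -21,"dy": -110,"dz": 5,"rx": 0,"ry": 0,"rz": 0},{"dx": -29,"dy": -145,"dz": 5,"rx": 0,"ry": 0,"rz": 0}])

```text
clock: 8.48
tcp_pos: [0.5862, -0.2505, 0.1345]
orientation: [3.14, -0.112, 0.0]
contact_force: [0.7, 0.5, -4.5]
grip_width: 0.0138
gripper_force: 107.8
```

Request:
send_rows(deltas=[{"dx": -7,"dy": -35,"dz": 0,"rx": 0,"ry": 0,"rz": 0},{"dx": -14,"dy": -70,"dz": 0,"rx": 0,"ry": 0,"rz": 0},{"dx": -21,"dy": -105,"dz": 0,"rx": 0,"ry": 0,"rz": 0},{"dx": -27,"dy": -135,"dz": 0,"rx": 0,"ry": 0,"rz": 0},{"dx": -31,"dy": -155,"dz": 0,"rx": 0,"ry": 0,"rz": 0}])

```text
clock: 8.9
tcp_pos: [0.5526, -0.409, 0.1349]
orientation: [3.137, -0.121, -0.001]
contact_force: [-0.2, -0.1, -4.9]
grip_width: 0.0138
gripper_force: 107.9
```

Request:
send_rows(deltas=[{"dx": 0,"dy": 0,"dz": -15,"rx": 0,"ry": 0,"rz": 0},{"dx": 0,"dy": 0,"dz": -35,"rx": 0,"ry": 0,"rz": 0},{"dx": 0,"dy": 0,"dz": -50,"rx": 0,"ry": 0,"rz": 0},{"dx": 0,"dy": 0,"dz": -60,"rx": 0,"ry": 0,"rz": 0},{"dx": 0,"dy": 0,"dz": -65,"rx": 0,"ry": 0,"rz": 0}])

```text
clock: 9.32
tcp_pos: [0.5548, -0.403, 0.0672]
orientation: [-3.138, 0.113, 0.004]
contact_force: [-0.2, -0.3, -4.4]
grip_width: 0.014
gripper_force: 107.9
```

```bash
python3 - <<'E'
from h import *
o=r.get_obs();print(o['tcp_pos'],o['orientation'],o['contact_force'],o['moment'])
g=grab('top'); cv2.imwrite('pics/t4.png',cv2.resize(g['frame'][120:330,380:600],None,fx=2.6,fy=2.6))
E
```

```text
[ 0.5548205  -0.4029655   0.06722454] [-3.13782492  0.11296803  0.00376395] [-0.2493206  -0.31685845 -4.37720154] [-0.00191891 -0.02215626 -0.0289319 ]
```

View pics/t4.png

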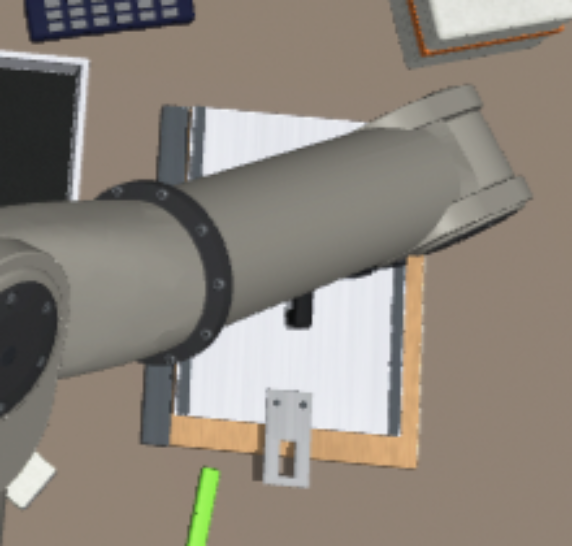

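The lid is over the folder: the strap overhangs the near edge at crop (288,470), and the lid's far edge is close to the folder's. I shift it 9 mm nearer and set it down.

Request:
send_rows(deltas=[{"dx": -4,"dy": 0,"dz": -4,"rx": 0,"ry": 0,"rz": 0},{"dx": -9,"dy": 0,"dz": -8,"rx": 0,"ry": 0,"rz": 0},{"dx": -9,"dy": 0,"dz": -11,"rx": 0,"ry": 0,"rz": 0},{"dx": -9,"dy": 0,"dz": -13.5,"rx": 0,"ry": 0,"rz": 0},{"dx": -9,"dy": 0,"dz": -15.5,"rx": 0,"ry": 0,"rz": 0}])

```text
clock: 9.78
tcp_pos: [0.5466, -0.4042, 0.054]
orientation: [3.139, -0.114, 0.001]
contact_force: [0.9, -0.3, -3.8]
grip_width: 0.0141
gripper_force: 108.0
```

Request:
send_rows(deltas=[{"dx": 0,"dy": 0,"dz": -1,"rx": 0,"ry": 0,"rz": 0},{"dx": 0,"dy": 0,"dz": -2,"rx": 0,"ry": 0,"rz": 0},{"dx": 0,"dy": 0,"dz": -3,"rx": 0,"ry": 0,"rz": 0},{"dx": 0,"dy": 0,"dz": -3,"rx": 0,"ry": 0,"rz": 0}])

```text
clock: 10.12
tcp_pos: [0.5465, -0.4041, 0.0507]
orientation: [-3.139, 0.114, 0.0]
contact_force: [0.3, 0.7, -5.5]
grip_width: 0.0138
gripper_force: 108.0
```

Request:
send_rows(deltas=[{"dx": 0,"dy": 0,"dz": -1,"rx": 0,"ry": 0,"rz": 0},{"dx": 0,"dy": 0,"dz": -1.5,"rx": 0,"ry": 0,"rz": 0},{"dx": 0,"dy": 0,"dz": -1.5,"rx": 0,"ry": 0,"rz": 0}])

```text
clock: 10.37
tcp_pos: [0.5466, -0.4043, 0.05]
orientation: [-3.139, 0.114, -0.001]
contact_force: [-1.3, 1.8, 3.2]
grip_width: 0.0137
gripper_force: 109.1
```

```bash
python3 - <<'E'
from h import *
o=r.get_obs();print(o['tcp_pos'],o['contact_force'],o['moment'])
E
```

```text
[ 0.54659872 -0.40429635  0.05004386] [-1.32988324  1.79670461  3.24736968] [ 0.54067968  0.29275905 -0.04855353]
```

Contact: the force went from −5.5 to +3 N. I release and go up.

Request:
send_rows(deltas=[{"dx": 0,"dy": 0,"dz": 0,"rx": 0,"ry": 0,"rz": 0},{"dx": 0,"dy": 0,"dz": 0,"rx": 0,"ry": 0,"rz": 0},{"dx": 0,"dy": 0,"dz": 0,"rx": 0,"ry": 0,"rz": 0},{"dx": 0,"dy": 0,"dz": 0,"rx": 0,"ry": 0,"rz": 0}], jaw=40)

```text
clock: 10.7
tcp_pos: [0.5467, -0.4045, 0.0495]
orientation: [3.139, -0.114, 0.001]
contact_force: [-0.0, 0.1, -0.2]
grip_width: 0.0398
gripper_force: 0.0
```

Request:
send_rows(deltas=[{"dx": 0,"dy": 0,"dz": 20,"rx": 0,"ry": 0,"rz": 0},{"dx": 0,"dy": 0,"dz": 60,"rx": 0,"ry": 0,"rz": 0},{"dx": 0,"dy": 0,"dz": 100,"rx": 0,"ry": 0,"rz": 0},{"dx": 0,"dy": 0,"dz": 140,"rx": 0,"ry": 0,"rz": 0},{"dx": 0,"dy": 30,"dz": 150,"rx": 0,"ry": 0,"rz": 0}])

```text
clock: 11.12
tcp_pos: [0.5459, -0.3826, 0.2072]
orientation: [3.128, -0.125, 0.013]
contact_force: [0.5, -0.9, 2.3]
grip_width: 0.0398
gripper_force: 0.0
```

Request:
send_rows(deltas=[{"dx": 20,"dy": 205,"dz": 0,"rx": 0,"ry": 0,"rz": 0},{"dx": 20,"dy": 205,"dz": 0,"rx": 0,"ry": 0,"rz": 0},{"dx": 20,"dy": 205,"dz": 0,"rx": 0,"ry": 0,"rz": 0},{"dx": 20,"dy": 205,"dz": 0,"rx": 0,"ry": 0,"rz": 0},{"dx": 20,"dy": 205,"dz": 0,"rx": 0,"ry": 0,"rz": 0}])

```text
clock: 11.53
tcp_pos: [0.5665, -0.1669, 0.1995]
orientation: [-3.139, 0.114, -0.001]
contact_force: [1.1, -0.1, -0.0]
grip_width: 0.0401
gripper_force: 0.0
```

Request:
send_rows(deltas=[{"dx": 20,"dy": 205,"dz": 0,"rx": 0,"ry": 0,"rz": 0},{"dx": 20,"dy": 205,"dz": 0,"rx": 0,"ry": 0,"rz": 0},{"dx": 20,"dy": 205,"dz": 0,"rx": 0,"ry": 0,"rz": 0},{"dx": 20,"dy": 205,"dz": 0,"rx": 0,"ry": 0,"rz": 0},{"dx": 20,"dy": 205,"dz": 0,"rx": 0,"ry": 0,"rz": 0}])

```text
clock: 11.95
tcp_pos: [0.5865, 0.0384, 0.1995]
orientation: [-3.139, 0.113, -0.001]
contact_force: [0.3, -0.3, 0.5]
grip_width: 0.04
gripper_force: 0.0
```

```bash
python3 - <<'E'
from h import *
o=r.get_obs();print(o['tcp_pos'],o['contact_force'],o['joints'].round(2))
g=grab('top'); cv2.imwrite('pics/t5.png',g['frame'])
for c in cards(g): print(*c)
P=cloud(g); m=np.zeros((480,640),bool); m[130:310,425:560]=True
m&=(P[...,2]>.019)
c=max(cv2.findContours(m.astype(np.uint8),0,1)[0],key=cv2.contourArea); print(cv2.minAreaRect((plane(g,c[:,0],.026)[:,:2]*1000).astype(np.float32)))
ys=[(470,180),(530,180),(470,270),(520,270)]
for q in ys: print(P[q[1]-2:q[1]+3,q[0]-2:q[0]+3,2].mean().round(4))
E
```

```text
[0.58648691 0.03838609 0.19952373] [ 0.33998284 -0.29057537  0.45712625] [-0.92  0.6   1.07  1.86 -0.61  1.05 -1.25]
[363. 463.] 3.5 -102.1 [68.9 38.5] 0.6 None
[384. 301.] 376.4 -148.0 [67.  49.2] 49.3 None
[150. 274.] 427.5 407.2 [48.9 77.6] -5.8 [453.9 403.8]
[190. 239.] 511.3 325.8 [47.7 77.7] -16.7 [536.7 318. ]
[135. 223.] 543.3 460.5 [41.5 60.7] 94.6 None
[371. 209.] 599.9 -104.4 [209.3 348.9] -4.7 [ 616.9 -106.7]
[301. 130.] 787.7 59.8 [82.4 27.3] 66.4 None
((523.6900634765625, -398.67645263671875), (203.13475036621094, 341.94873046875), 85.73729705810547)
0.0265
0.0266
0.0256
0.0266
```

View pics/t5.png

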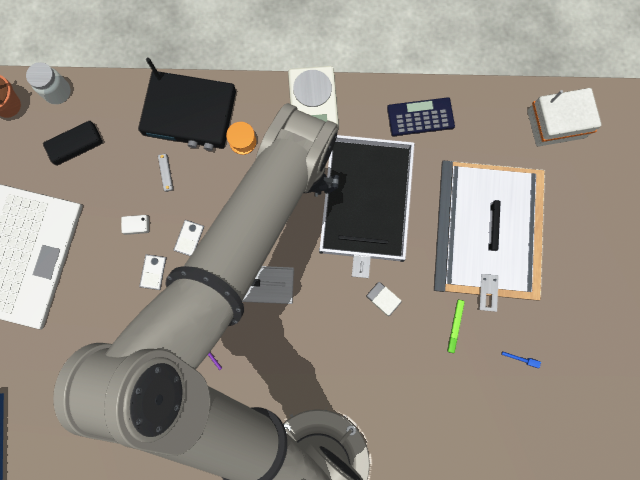

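Top view: the lid lies flat on the folder (492,230) with its height even at the corners. The pin grip is in the tray (255,283) and the rest bar shows at (362,240). Next I measure the case frame.

```bash
python3 - <<'E'
from h import *
g=grab('top'); P=cloud(g); f=g['frame']
m=np.zeros((480,640),bool); m[128:262,316:420]=True
gray=f.max(2)
# outer rim edges: ray on z=.036 using fitted lines from bright mask
b=(m&(gray>150)).astype(np.uint8)
c=max(cv2.findContours(b,0,1)[0],key=cv2.contourArea)
p=plane(g,c[:,0],.036)[:,:2]*1000
a=np.radians(-4.5); ex=np.array([np.cos(a),np.sin(a)]); ey=np.array([-ex[1],ex[0]])
u=p@ex; v=p@ey
def edge(sel,coord,other):
    k=np.polyfit(other[sel],coord[sel],1); return k
h=[]
umid=(u.max()+u.min())/2; vmid=(v.max()+v.min())/2
U=edge((u>u.max()-6)&(abs(v-vmid)<80),u,v); L=edge((v>v.max()-6)&(abs(u-umid)<110),v,u); Rr=edge((v<v.min()+6)&(abs(u-umid)<110),v,u)
print('far',U, 'left',L,'right',Rr,'umin',u.min(),u.max(),v.min(),v.max())
vm=(np.polyval(L,umid)+np.polyval(Rr,umid))/2; um=np.polyval(U,vm)-144
lu=(u<u.min()+40)&(abs(v-vm)>40)&(abs(v-vm)<85); print('near',np.sort(u[lu])[:20].round(1), um-144)
print('centre',ex*um+ey*vm,um,vm)
# rest bar
dm=np.zeros((480,640),bool); dm[228:250,328:400]=True
print(gray[232:250,362],gray[240,335:392])
# spot points on floor depth
print(P[200,370],P[240,362])
E
```

```text
far [-7.77391304e-02  7.90516996e+02] left [-1.28433173e-01  1.49089089e+02] right [ 7.10387083e-02 -2.23176702e+02] umin 454.99186798358534 798.6473757385122 -189.13014358560795 63.19881387445404
near [457.3 457.6 457.8 458.1 458.3 458.5 458.8 459.  459.2 459.5 459.7 459.9
 460.2 460.4 460.6 460.9 461.1 461.4 461.6 469.8] 506.79511981988674
centre [ 644.47119081 -105.92294669] 650.7951198198867 -55.03179474105536
[42 42 41 42 42 41 48 48 55 21 42 43 45 43 44 45 45 42] [41 41 41 42 42 41 41 42 42 41 42 36 36 37 32 30 26 25 21 21 23 32 36 38
 47 54 54 55 57 53 50 51 50 49 49 49 49 48 48 48 46 47 45 44 45 44 47 46
 46 40 39 35 33 41 42 42 41]
[ 0.61401797 -0.11255409  0.0082032 ] [ 0.51169102 -0.09268595  0.02595282]
```

```bash
python3 - <<'E'
from h import *
g=grab('top'); f=g['frame']; b=f.min(2)>150
a=np.radians(-4.5); ex=np.array([np.cos(a),np.sin(a)]); ey=np.array([-ex[1],ex[0]])
def w(uv,z): p=plane(g,uv,z)[:,:2]*1000; return p@ex,p@ey
rows=range(205,245)
Lp=[(np.nonzero(b[r,312:340])[0].min()+312,r) for r in rows if b[r,312:340].any()]
Rp=[(np.nonzero(b[r,395:420])[0].max()+395,r) for r in rows if b[r,395:420].any()]
Np=[(c,np.nonzero(b[235:270,c])[0].max()+235) for c in list(range(328,348))+list(range(376,400)) if b[235:270,c].any()]
Fp=[(c,np.nonzero(b[130:150,c])[0].min()+130) for c in range(352,408) if b[130:150,c].any()]
for n,q in zip('LRNF',(Lp,Rp,Np,Fp)):
    u,v=w(q,.036); print(n,len(q),np.median(u).round(1),np.median(v).round(1), np.polyfit(v,u,1)[0].round(3) if n in'NF' else np.polyfit(u,v,1)[0].round(3))
q=[(c,230+np.argmax(f[230:248,c].max(1))) for c in range(345,385)]
u,v=w(q,.016); print('bar',np.median(u),np.median(v))
h=[np.c_[w([(340,239)],.016)]]
cv2.imwrite('pics/bar.png',cv2.resize(np.clip(f[222:262,320:410].astype(int)*3,0,255).astype(np.uint8),None,fx=8,fy=8,interpolation=cv2.INTER_CUBIC))
c=np.array([615.7,-103.6]); print('handle uv',c@ex,c@ey)
E
```

```text
L 30 531.0 46.2 -0.039
R 40 563.5 -155.6 -0.004
N 44 481.0 -91.3 -0.0
F 56 768.4 -72.2 0.003
bar 519.8519613800117 -58.57587111402752
handle uv 621.9303646968916 -54.97337053511792
```

View pics/bar.png

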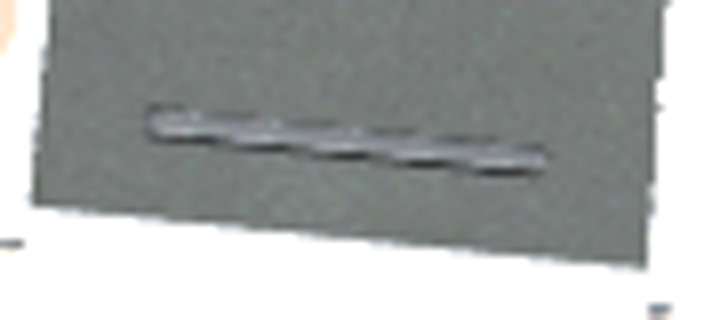

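The bar is straight across the floor near the hasp end (crop (350,140)). The case centre in the case-aligned axes is (624.7, −54.7), and the handle agrees to 3 mm. I go for card C at (511,326).

Request:
send_rows(deltas=[{"dx": -47,"dy": 160,"dz": -40,"rx": 0,"ry": 0,"rz": -6},{"dx": -47,"dy": 160,"dz": -40,"rx": 0,"ry": 0,"rz": -6},{"dx": -47,"dy": 160,"dz": -40,"rx": 0,"ry": 0,"rz": -6},{"dx": -47,"dy": 160,"dz": -40,"rx": 0,"ry": 0,"rz": -6},{"dx": -47,"dy": 160,"dz": -40,"rx": 0,"ry": 0,"rz": -6}], jaw=64, newtons=40)

```text
clock: 12.52
tcp_pos: [0.5367, 0.2031, 0.1569]
orientation: [-3.129, 0.265, 0.007]
contact_force: [-0.0, 0.3, -1.1]
grip_width: 0.0643
gripper_force: 0.0
```

Request:
send_rows(deltas=[{"dx": -37,"dy": 130,"dz": -90,"rx": 0,"ry": 0,"rz": -6.5},{"dx": -37,"dy": 130,"dz": -90,"rx": 0,"ry": 0,"rz": -6.5},{"dx": -37,"dy": 130,"dz": -90,"rx": 0,"ry": 0,"rz": -6.5},{"dx": -37,"dy": 130,"dz": -90,"rx": 0,"ry": 0,"rz": -6.5},{"dx": -37,"dy": 130,"dz": -90,"rx": 0,"ry": 0,"rz": -6.5}])

```text
clock: 12.93
tcp_pos: [0.4983, 0.3319, 0.0649]
orientation: [3.109, -0.441, -0.01]
contact_force: [0.1, 1.1, 0.1]
grip_width: 0.0637
gripper_force: 0.0
```

```bash
cat >> h.py <<'E'
def st():
    o=r.get_obs(); q=R.from_rotvec(o['orientation']).as_matrix()
    print('clk',round(o['clock'],2),'tcp',(o['tcp_pos']*1000).round(1),'close',np.degrees(np.arctan2(q[1,1],q[0,1])).round(1),'tz',q[:,2].round(3),'F',o['contact_force'].round(1),'w',(o['grip_width']*1000).round(1),'j',o['joints'].round(2))
E
python3 -c "
from h import *
st()
g=grab('side')
for c in cards(g): print(*c)
st()"
```

```text
Traceback (most recent call last):
  File "h.py", line 43, in st
    print('clk',round(o['clock'],2),'tcp',(o['tcp_pos']*1000).round(1),'close',np.degrees(np.arctan2(q[1,1],q[0,1])).round(1),'tz',q[:,2].round(3),'F',o['contact_force'].round(1),'w',(o['grip_width']*1000).round(1),'j',o['joints'].round(2))
                                                                                                                                                                                       ^^^^^^^^^^^^^^^^^^^^^^^^^^^^
AttributeError: 'float' object has no attribute 'round'
```

```bash
sed -i "s/(o\['grip_width'\]\*1000).round(1)/round(o['grip_width']*1000,1)/" h.py
python3 -c "
from h import *
g=grab('side')
st()
for c in cards(g): print(*c)"
```

```text
clk 12.98 tcp [500.4 328.3  66.9] close -106.3 tz [-0.003 -0.001 -1.   ] F [-0.3 -0.5 -0.2] w 64.0 j [-1.35  0.82  0.97  1.92 -0.88  0.91 -1.78]
[298. 365.] 428.2 404.4 [43.5 73.7] -6.8 [453.1 401. ]
[236. 366.] 547.9 439.6 [39.8 61.4] 95.8 None
[194. 230.] 889.4 -3.5 [165.9 118.2] -174.8 [878.6  12.5]
[350. 184.] 512.3 -439.7 [176.5 201.4] -4.8 [ 518.8 -469.7]
[277. 135.] 894.2 -767.0 [103.9 140.8] 102.0 None
```

Request:
send_rows(deltas=[{"dx": 0,"dy": 0,"dz": -20,"rx": 0,"ry": 0,"rz": -0.3},{"dx": 0,"dy": 0,"dz": -40,"rx": 0,"ry": 0,"rz": -0.3},{"dx": 0,"dy": 0,"dz": -50,"rx": 0,"ry": 0,"rz": -0.3},{"dx": 0,"dy": 0,"dz": -54,"rx": 0,"ry": 0,"rz": -0.3},{"dx": 0,"dy": 0,"dz": -54,"rx": 0,"ry": 0,"rz": -0.3}])

```text
clock: 13.4
tcp_pos: [0.5029, 0.3244, 0.0153]
orientation: [3.106, -0.466, -0.0]
contact_force: [0.5, -0.3, -0.2]
grip_width: 0.0639
gripper_force: 0.0
```

Request:
send_rows(deltas=[{"dx": 0,"dy": 0,"dz": -1.5,"rx": 0,"ry": 0,"rz": 0},{"dx": 0,"dy": 0,"dz": -3,"rx": 0,"ry": 0,"rz": 0},{"dx": 0,"dy": 0,"dz": -3,"rx": 0,"ry": 0,"rz": 0}], jaw=56)

```text
clock: 13.65
tcp_pos: [0.5029, 0.3259, 0.0129]
orientation: [-3.106, 0.463, -0.001]
contact_force: [0.2, -0.5, 0.2]
grip_width: 0.056
gripper_force: 0.0
```

```bash
python3 -c "
from h import *
g=grab('side')
st()
u,v=proj(g,[.503,.328,.01])[0].astype(int)
cv2.imwrite('pics/p1.png',cv2.resize(g['frame'][v-45:v+35,u-50:u+50],None,fx=7,fy=7,interpolation=cv2.INTER_CUBIC))"
```

```text
clk 13.7 tcp [502.8 326.   12.9] close -107.0 tz [ 0.001  0.001 -1.   ] F [ 0.3 -0.5  0.3] w 56.4 j [-1.29  0.88  0.89  1.93 -0.96  0.82 -1.73]
```

View pics/p1.png

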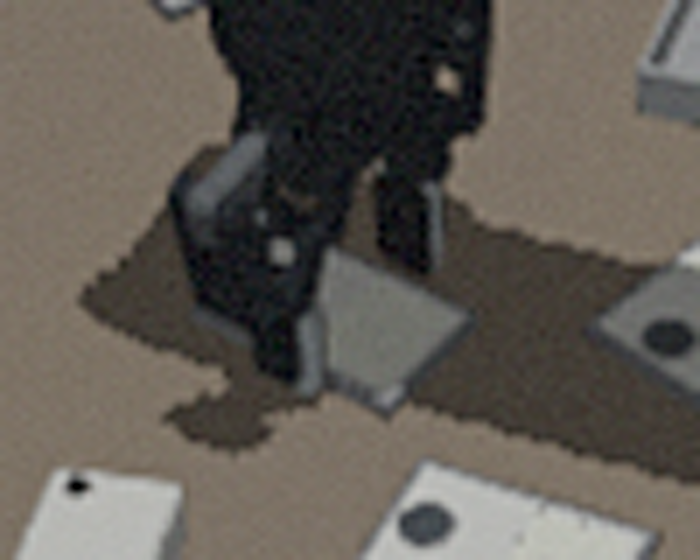

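One finger stands outside each long side of the card, tips near the table at crop (310,390). I lower gently, feeling for contact.

Request:
send_rows(deltas=[{"dx": 0,"dy": 1,"dz": -1,"rx": 0,"ry": 0,"rz": 0},{"dx": 0,"dy": 1,"dz": -2,"rx": 0,"ry": 0,"rz": 0},{"dx": 0,"dy": 1,"dz": -2,"rx": 0,"ry": 0,"rz": 0}])

```text
clock: 13.95
tcp_pos: [0.5023, 0.3271, 0.0103]
orientation: [-3.107, 0.463, 0.0]
contact_force: [-0.5, 1.0, 0.9]
grip_width: 0.056
gripper_force: 0.0
```

Request:
send_rows(deltas=[{"dx": 0,"dy": 0,"dz": -1,"rx": 0,"ry": 0,"rz": 0},{"dx": 0,"dy": 0,"dz": -2,"rx": 0,"ry": 0,"rz": 0},{"dx": 0,"dy": 0,"dz": -2,"rx": 0,"ry": 0,"rz": 0}])

```text
clock: 14.2
tcp_pos: [0.5023, 0.3268, 0.0081]
orientation: [3.107, -0.463, -0.0]
contact_force: [-0.5, -0.4, 0.4]
grip_width: 0.0558
gripper_force: 0.0
```

Request:
send_rows(deltas=[{"dx": 0,"dy": 0,"dz": 0,"rx": 0,"ry": 0,"rz": 0},{"dx": 0,"dy": 0,"dz": 0,"rx": 0,"ry": 0,"rz": 0},{"dx": 0,"dy": 0,"dz": 0,"rx": 0,"ry": 0,"rz": 0},{"dx": 0,"dy": 0,"dz": 0,"rx": 0,"ry": 0,"rz": 0}], jaw=40, newtons=50)

```text
clock: 14.53
tcp_pos: [0.5027, 0.3268, 0.0086]
orientation: [-3.107, 0.464, -0.001]
contact_force: [-0.2, -0.1, 5.3]
grip_width: 0.0482
gripper_force: 52.6
```

Request:
send_rows(deltas=[{"dx": 0,"dy": 0,"dz": 10,"rx": 0,"ry": 0,"rz": 0},{"dx": 0,"dy": 0,"dz": 35,"rx": 0,"ry": 0,"rz": 0},{"dx": 0,"dy": 0,"dz": 65,"rx": 0,"ry": 0,"rz": 0},{"dx": 0,"dy": 0,"dz": 95,"rx": 0,"ry": 0,"rz": 0},{"dx": 0,"dy": 0,"dz": 115,"rx": 0,"ry": 0,"rz": 0}])

```text
clock: 14.95
tcp_pos: [0.5031, 0.3267, 0.1262]
orientation: [-3.106, 0.464, -0.002]
contact_force: [0.4, 0.2, -0.8]
grip_width: 0.0483
gripper_force: 51.7
```

```bash
python3 -c "
from h import *
g=grab('side')
st()
u,v=proj(g,[.503,.328,.12])[0].astype(int)
cv2.imwrite('pics/p2.png',cv2.resize(g['frame'][v-45:v+45,u-50:u+50],None,fx=6,fy=6,interpolation=cv2.INTER_CUBIC))
P=cloud(g); z=P[...,2]; hs=cv2.cvtColor(g['frame'],cv2.COLOR_BGR2HSV)
# held card: bright pixels near tcp with z 0.08..0.14
m=(hs[...,1]<70)&(hs[...,2]>100)&(z>.09)&(z<.15)&(abs(P[...,0]-.51)<.07)&(abs(P[...,1]-.325)<.07)
q=P[m]*1000; print(len(q)); 
if len(q)>30:
    A=np.c_[q[:,:2],np.ones(len(q))]; k=np.linalg.lstsq(A,q[:,2],rcond=None)[0]; print('plane',k[:2],np.median(q,0), (q[:,2]-A@k).std())
"
```

```text
clk 15.0 tcp [504.8 327.3 129.1] close -107.0 tz [ 0.005  0.003 -1.   ] F [1.7 0.9 1.3] w 48.0 j [-1.39  0.75  1.06  1.89 -0.79  0.99 -1.84]
261
plane [0.02158762 0.06681986] [496.63309254 328.12501316 123.49116879] 3.7710196217260665
```

The card is held (48 mm between the pads). I carry it to the case, turning +192.5°.

Request:
send_rows(deltas=[{"dx": 3,"dy": -20,"dz": 0,"rx": 0,"ry": 0,"rz": 7},{"dx": 6,"dy": -40,"dz": 0,"rx": 0,"ry": 0,"rz": 14},{"dx": 9,"dy": -60,"dz": 0,"rx": 0,"ry": 0,"rz": 21},{"dx": 12,"dy": -80,"dz": 0,"rx": 0,"ry": 0,"rz": 28},{"dx": 15,"dy": -100,"dz": 0,"rx": 0,"ry": 0,"rz": 35}])

```text
clock: 15.42
tcp_pos: [0.5172, 0.2259, 0.1235]
orientation: [3.101, 0.502, -0.0]
contact_force: [0.9, 0.1, -0.7]
grip_width: 0.048
gripper_force: 51.7
```

Request:
send_rows(deltas=[{"dx": 3,"dy": -20,"dz": 0,"rx": 0,"ry": 0,"rz": 7},{"dx": 6,"dy": -40,"dz": 0,"rx": 0,"ry": 0,"rz": 14},{"dx": 9,"dy": -60,"dz": 0,"rx": 0,"ry": 0,"rz": 21},{"dx": 12,"dy": -80,"dz": 0,"rx": 0,"ry": 0,"rz": 28},{"dx": 15,"dy": -100,"dz": 0,"rx": 0,"ry": 0,"rz": 35}])

```text
clock: 15.83
tcp_pos: [0.5323, 0.1257, 0.1235]
orientation: [2.807, 1.411, -0.0]
contact_force: [1.2, -0.1, 0.9]
grip_width: 0.0484
gripper_force: 51.7
```

Request:
send_rows(deltas=[{"dx": 3,"dy": -20,"dz": 0,"rx": 0,"ry": 0,"rz": 7},{"dx": 6,"dy": -40,"dz": 0,"rx": 0,"ry": 0,"rz": 14},{"dx": 9,"dy": -60,"dz": 0,"rx": 0,"ry": 0,"rz": 21},{"dx": 12,"dy": -80,"dz": 0,"rx": 0,"ry": 0,"rz": 28},{"dx": 15,"dy": -100,"dz": 0,"rx": 0,"ry": 0,"rz": 35}])

```text
clock: 16.25
tcp_pos: [0.5472, 0.0256, 0.1235]
orientation: [2.253, 2.189, -0.0]
contact_force: [1.0, -0.1, -0.2]
grip_width: 0.0481
gripper_force: 51.7
```

Request:
send_rows(deltas=[{"dx": 2,"dy": -20,"dz": 0,"rx": 0,"ry": 0,"rz": 7},{"dx": 4,"dy": -40,"dz": 0,"rx": 0,"ry": 0,"rz": 14},{"dx": 6,"dy": -60,"dz": 0,"rx": 0,"ry": 0,"rz": 21},{"dx": 8,"dy": -80,"dz": 0,"rx": 0,"ry": 0,"rz": 28},{"dx": 10,"dy": -100,"dz": 0,"rx": 0,"ry": 0,"rz": 35}])

```text
clock: 16.67
tcp_pos: [0.5571, -0.0744, 0.1234]
orientation: [-1.49, -2.765, 0.001]
contact_force: [0.2, 0.6, -1.0]
grip_width: 0.048
gripper_force: 51.7
```

Request:
send_rows(deltas=[{"dx": 0,"dy": -26,"dz": 0,"rx": 0,"ry": 0,"rz": 7},{"dx": 0,"dy": -26,"dz": 0,"rx": 0,"ry": 0,"rz": 14},{"dx": 0,"dy": -26,"dz": 0,"rx": 0,"ry": 0,"rz": 21},{"dx": 0,"dy": -26,"dz": 0,"rx": 0,"ry": 0,"rz": 28},{"dx": 0,"dy": -26,"dz": 0,"rx": 0,"ry": 0,"rz": 35}])

```text
clock: 17.08
tcp_pos: [0.557, -0.0998, 0.1233]
orientation: [-0.591, -3.085, 0.001]
contact_force: [-0.2, 0.4, 0.7]
grip_width: 0.0486
gripper_force: 51.7
```

Request:
send_rows(deltas=[{"dx": 0,"dy": 0,"dz": -8,"rx": 0,"ry": 0,"rz": 7},{"dx": 0,"dy": 0,"dz": -16,"rx": 0,"ry": 0,"rz": 14},{"dx": 0,"dy": 0,"dz": -25,"rx": 0,"ry": 0,"rz": 17.5},{"dx": 0,"dy": 0,"dz": -33,"rx": 0,"ry": 0,"rz": 17.5},{"dx": 0,"dy": 0,"dz": -40,"rx": 0,"ry": 0,"rz": 17.5}])

```text
clock: 17.5
tcp_pos: [0.557, -0.0994, 0.0827]
orientation: [-0.127, -3.138, 0.0]
contact_force: [0.6, -0.4, 0.1]
grip_width: 0.0481
gripper_force: 51.7
```

Request:
send_rows(deltas=[{"dx": 0,"dy": 0,"dz": 0,"rx": 0.4,"ry": 5,"rz": 0},{"dx": 0,"dy": 0,"dz": 0,"rx": 0.7,"ry": 8.3,"rz": 0},{"dx": 0,"dy": 0,"dz": 0,"rx": 0.7,"ry": 8.3,"rz": 0}])

```text
clock: 17.75
tcp_pos: [0.5592, -0.099, 0.0828]
orientation: [-0.119, -2.993, -0.009]
contact_force: [0.8, 0.3, -0.1]
grip_width: 0.048
gripper_force: 51.7
```

```bash
python3 -c "
from h import *
g=grab('side')
st()
cv2.imwrite('pics/p3.png',cv2.resize(g['frame'][170:270,230:380],None,fx=5,fy=5,interpolation=cv2.INTER_CUBIC))
"
```

```text
clk 17.8 tcp [558.5 -99.1  82.7] close 85.5 tz [-0.143  0.011 -0.99 ] F [-0.4  0.  -0.1] w 48.2 j [-0.08  0.57  0.19  1.85 -0.13  0.88  1.68]
```

View pics/p3.png

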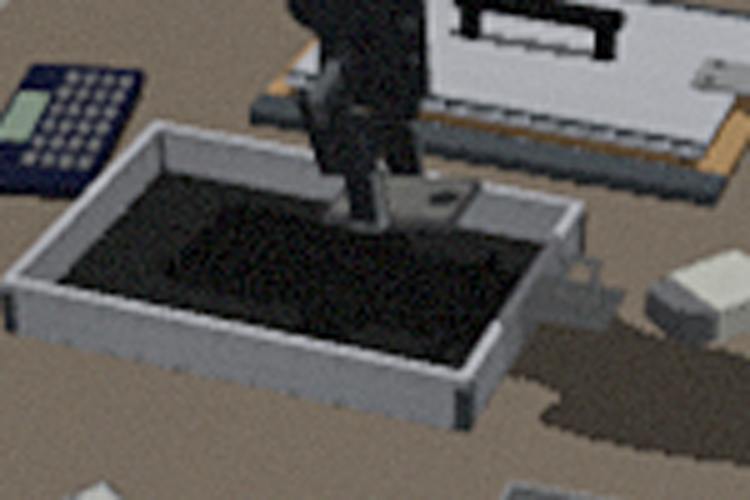

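The card hangs tilted with its window end up towards the hasp (crop (445,200)), over the bar end. I lower and release.

Request:
send_rows(deltas=[{"dx": 0,"dy": 0,"dz": -20,"rx": 0,"ry": 0,"rz": 0},{"dx": 0,"dy": 0,"dz": -40,"rx": 0,"ry": 0,"rz": 0},{"dx": 0,"dy": 0,"dz": -52,"rx": 0,"ry": 0,"rz": 0},{"dx": 0,"dy": 0,"dz": -60,"rx": 0,"ry": 0,"rz": 0},{"dx": 0,"dy": 0,"dz": -62,"rx": 0,"ry": 0,"rz": 0}])

```text
clock: 18.22
tcp_pos: [0.5562, -0.0991, 0.0201]
orientation: [-0.117, -2.992, -0.01]
contact_force: [-0.1, 0.6, -0.1]
grip_width: 0.0479
gripper_force: 51.7
```

Request:
send_rows(deltas=[{"dx": 0,"dy": 0,"dz": 0,"rx": 0,"ry": 0,"rz": 0},{"dx": 0,"dy": 0,"dz": 0,"rx": 0,"ry": 0,"rz": 0},{"dx": 0,"dy": 0,"dz": 0,"rx": 0,"ry": 0,"rz": 0},{"dx": 0,"dy": 0,"dz": 0,"rx": 0,"ry": 0,"rz": 0}], jaw=58)

```text
clock: 18.55
tcp_pos: [0.5581, -0.0992, 0.0222]
orientation: [-0.117, -2.996, -0.01]
contact_force: [-0.4, -0.5, -0.5]
grip_width: 0.0582
gripper_force: 0.0
```

Request:
send_rows(deltas=[{"dx": 0,"dy": 0,"dz": 20,"rx": 0,"ry": 0,"rz": 0},{"dx": 0,"dy": 0,"dz": 50,"rx": 0,"ry": 0,"rz": 0},{"dx": 0,"dy": 0,"dz": 90,"rx": -0.7,"ry": -8.3,"rz": 0},{"dx": 0,"dy": 0,"dz": 110,"rx": -0.7,"ry": -8.3,"rz": 0},{"dx": 0,"dy": 0,"dz": 120,"rx": -0.7,"ry": -8.3,"rz": 0}])

```text
clock: 18.97
tcp_pos: [0.5577, -0.0997, 0.1451]
orientation: [0.124, 3.134, 0.0]
contact_force: [0.1, -0.1, 0.2]
grip_width: 0.0583
gripper_force: 0.0
```

Request:
send_rows(deltas=[{"dx": 0,"dy": 150,"dz": 0,"rx": 0,"ry": 0,"rz": 0},{"dx": 0,"dy": 150,"dz": 0,"rx": 0,"ry": 0,"rz": 0},{"dx": 0,"dy": 150,"dz": 0,"rx": 0,"ry": 0,"rz": 0},{"dx": 0,"dy": 150,"dz": 0,"rx": 0,"ry": 0,"rz": 0},{"dx": 0,"dy": 150,"dz": 0,"rx": 0,"ry": 0,"rz": 0}])

```text
clock: 19.38
tcp_pos: [0.5574, 0.0591, 0.141]
orientation: [-0.106, -3.139, -0.005]
contact_force: [0.0, -0.3, 0.3]
grip_width: 0.0578
gripper_force: 0.0
```

```bash
cat >> h.py <<'E'
a_=np.radians(-4.5); EX=np.array([np.cos(a_),np.sin(a_)]); EY=np.array([-EX[1],EX[0]])
def row(g,z=.018):
    "cards in case: u from inner hasp face, v from centreline, per white blob and dark window"
    f=g['frame']; hsv=cv2.cvtColor(f,cv2.COLOR_BGR2HSV); P=cloud(g)
    m=((hsv[...,1]<60)&(hsv[...,2]>95)).astype(np.uint8)
    pp=plane(g,np.c_[np.tile(np.arange(640),480),np.repeat(np.arange(480),640)],z)[:,:2].reshape(480,640,2)*1000
    U=pp@EX-486; V=pp@EY+54.8
    m[(U<4)|(U>272)|(abs(V)>85)]=0
    for c in cv2.findContours(m,cv2.RETR_EXTERNAL,cv2.CHAIN_APPROX_NONE)[0]:
        if cv2.contourArea(c)<40: continue
        q=c[:,0]; (cx,cy),s,an=cv2.minAreaRect(np.c_[U[q[:,1],q[:,0]],V[q[:,1],q[:,0]]].astype(np.float32))
        print('blob u %.1f v %.1f'%(cx,cy),np.round(s,1),round(an,1),'u',U[q[:,1],q[:,0]].min().round(1),U[q[:,1],q[:,0]].max().round(1),'v',V[q[:,1],q[:,0]].min().round(1),V[q[:,1],q[:,0]].max().round(1))
        mk=np.zeros_like(m); cv2.drawContours(mk,[cv2.convexHull(c)],-1,1,-1); mk=cv2.erode(mk,np.ones((5,5)))
        d=((mk>0)&(hsv[...,2]<95)).astype(np.uint8); n,l,stt,ce=cv2.connectedComponentsWithStats(d)
        for i in range(1,n):
            if stt[i,4]>8: x,y=ce[i].round().astype(int); print('  window u %.1f v %.1f area %d'%(U[y,x],V[y,x],stt[i,4]))
E
python3 -c "
from h import *
st()
g=grab('top')
for c in cards(g): print(*c)
row(g)
g=grab('side'); row(g)
cv2.imwrite('pics/q1.png',cv2.resize(g['frame'][170:270,230:380],None,fx=5,fy=5,interpolation=cv2.INTER_CUBIC))
"
```

```text
clk 19.38 tcp [557.4  59.1 141. ] close 86.1 tz [-0.001  0.004 -1.   ] F [ 0.  -0.3  0.3] w 57.8 j [-0.35  0.41  0.17  1.93 -0.1   0.8   1.38]
[363. 449.] 33.1 -98.1 [128.9  40.2] -177.3 [ 24.3 -89.8]
[230. 413.] 108.6 205.3 [67.  41.2] 13.5 None
[312. 397.] 145.0 15.4 [71.2 39.4] 11.2 None
[386. 303.] 371.1 -153.2 [52.1 48.2] 50.0 None
[202. 287.] 392.1 284.9 [78.1 48.1] 63.3 [403.8 307.5]
[247. 283.] 404.9 170.9 [63.7 85.3] -1.1 [407.1 172.2]
[151. 273.] 427.2 407.8 [48.9 77.3] -6.9 [453.7 403.8]
[135. 223.] 543.4 460.5 [41.4 60.7] -85.4 [555.1 439.5]
[363. 225.] 551.8 -97.3 [46.5 72.8] 175.6 [526.3 -95.3]
[256. 190.] 643.1 165.8 [44.7 86.3] 162.4 None
[365. 195.] 599.8 -103.8 [208.8 348.5] -4.6 [ 631.3 -114.7]
blob u 68.8 v 2.7 [76.4 49.5] 0.1 u 30.6 106.9 v -22.0 27.5
blob u 69.9 v 0.4 [78.9 50.6] 12.4 u 33.6 105.8 v -31.2 30.8
blob u 137.2 v 0.3 [169.3 266.3] 90.0 u 4.1 270.4 v -84.3 85.0
  window u 96.2 v 28.8 area 907
```

Card 1 is placed: it spans u 31–107 mm, is in line with the case, and its window points to the hasp. Next is card B at (427,408).

Request:
send_rows(deltas=[{"dx": -70,"dy": 180,"dz": 0,"rx": 0,"ry": 0,"rz": -2},{"dx": -70,"dy": 180,"dz": 0,"rx": 0,"ry": 0,"rz": -2},{"dx": -70,"dy": 180,"dz": 0,"rx": 0,"ry": 0,"rz": -2},{"dx": -70,"dy": 180,"dz": 0,"rx": 0,"ry": 0,"rz": -2},{"dx": -70,"dy": 180,"dz": 0,"rx": 0,"ry": 0,"rz": -2}], jaw=64)

```text
clock: 19.9
tcp_pos: [0.4863, 0.2332, 0.1412]
orientation: [-0.176, -3.136, -0.001]
contact_force: [-1.0, 0.4, 0.1]
grip_width: 0.0637
gripper_force: 0.0
```

Request:
send_rows(deltas=[{"dx": -69,"dy": 178,"dz": -50,"rx": 0,"ry": 0,"rz": 0},{"dx": -69,"dy": 178,"dz": -50,"rx": 0,"ry": 0,"rz": 0},{"dx": -69,"dy": 178,"dz": -50,"rx": 0,"ry": 0,"rz": 0},{"dx": -69,"dy": 178,"dz": -50,"rx": 0,"ry": 0,"rz": 0},{"dx": -69,"dy": 178,"dz": -50,"rx": 0,"ry": 0,"rz": 0}])

```text
clock: 20.32
tcp_pos: [0.4178, 0.4106, 0.0903]
orientation: [-0.177, -3.136, 0.001]
contact_force: [0.3, 0.8, 0.2]
grip_width: 0.0642
gripper_force: 0.0
```

Request:
send_rows(deltas=[{"dx": 0,"dy": 0,"dz": -30,"rx": 0,"ry": 0,"rz": 0},{"dx": 0,"dy": 0,"dz": -55,"rx": 0,"ry": 0,"rz": 0},{"dx": 0,"dy": 0,"dz": -60,"rx": 0,"ry": 0,"rz": 0},{"dx": 0,"dy": 0,"dz": -60,"rx": 0,"ry": 0,"rz": 0}])

```text
clock: 20.65
tcp_pos: [0.4188, 0.4061, 0.0295]
orientation: [-0.181, -3.134, 0.007]
contact_force: [-0.3, -1.4, 0.3]
grip_width: 0.0637
gripper_force: 0.0
```

```bash
python3 -c "
from h import *
st(); g=grab('side'); st()
for c in cards(g)[:3]: print(*c)"
```

```text
clk 20.65 tcp [418.8 406.1  29.5] close 83.4 tz [-0.002 -0.004 -1.   ] F [-0.3 -1.4  0.3] w 63.7 j [-0.94  0.61  0.08  1.92 -0.08  0.61  0.65]
clk 20.7 tcp [419.6 407.1  31. ] close 83.4 tz [-0.    -0.002 -1.   ] F [-0.1  0.2 -0.1] w 64.2 j [-0.94  0.61  0.08  1.92 -0.08  0.62  0.65]
[238. 364.] 548.0 439.7 [39.  59.8] 95.8 None
[191. 235.] 889.3 -2.5 [163.8 114.4] -173.8 [867.9   5.2]
[363. 186.] 455.1 -434.7 [173.4  85.4] 85.3 [ 433.4 -428.7]
```

Request:
send_rows(deltas=[{"dx": -1,"dy": 2,"dz": -12,"rx": 0,"ry": 0,"rz": 0},{"dx": -1,"dy": 2,"dz": -19,"rx": 0,"ry": 0,"rz": 0},{"dx": -1,"dy": 2,"dz": -22,"rx": 0,"ry": 0,"rz": 0},{"dx": -1,"dy": 2,"dz": -23,"rx": 0,"ry": 0,"rz": 0}], jaw=57)

```text
clock: 21.03
tcp_pos: [0.4187, 0.4115, 0.0119]
orientation: [0.179, 3.136, 0.002]
contact_force: [-7.5, -6.6, 41.9]
grip_width: 0.0571
gripper_force: 20.9
```

Request:
send_rows(deltas=[{"dx": 0,"dy": 0,"dz": 0,"rx": 0,"ry": 0,"rz": 0},{"dx": 0,"dy": 0,"dz": 0,"rx": 0,"ry": 0,"rz": 0},{"dx": 0,"dy": 0,"dz": 0,"rx": 0,"ry": 0,"rz": 0}])

```text
clock: 21.28
tcp_pos: [0.4187, 0.4115, 0.0121]
orientation: [0.179, 3.135, 0.003]
contact_force: [-5.6, -4.3, 32.0]
grip_width: 0.0571
gripper_force: 16.1
```

Something is under a finger (42 N). I back off at once and look.

Request:
send_rows(deltas=[{"dx": 0,"dy": 0,"dz": 15,"rx": 0,"ry": 0,"rz": 0},{"dx": 0,"dy": 0,"dz": 45,"rx": 0,"ry": 0,"rz": 0},{"dx": 0,"dy": 0,"dz": 85,"rx": 0,"ry": 0,"rz": 0},{"dx": 0,"dy": 0,"dz": 110,"rx": 0,"ry": 0,"rz": 0},{"dx": 0,"dy": -30,"dz": 125,"rx": 0,"ry": 0,"rz": 0}])

```text
clock: 21.7
tcp_pos: [0.418, 0.388, 0.1377]
orientation: [0.167, 3.133, 0.015]
contact_force: [0.8, 1.0, 1.2]
grip_width: 0.057
gripper_force: 0.0
```

Request:
send_rows(deltas=[{"dx": 80,"dy": -185,"dz": 0,"rx": 0,"ry": 0,"rz": 0},{"dx": 80,"dy": -185,"dz": 0,"rx": 0,"ry": 0,"rz": 0},{"dx": 80,"dy": -185,"dz": 0,"rx": 0,"ry": 0,"rz": 0},{"dx": 80,"dy": -185,"dz": 0,"rx": 0,"ry": 0,"rz": 0},{"dx": 80,"dy": -185,"dz": 0,"rx": 0,"ry": 0,"rz": 0}])

```text
clock: 22.12
tcp_pos: [0.4986, 0.1926, 0.134]
orientation: [0.18, 3.135, 0.0]
contact_force: [1.0, -0.3, -0.0]
grip_width: 0.0572
gripper_force: 0.0
```

Request:
send_rows(deltas=[{"dx": 60,"dy": -140,"dz": 0,"rx": 0,"ry": 0,"rz": 0},{"dx": 60,"dy": -140,"dz": 0,"rx": 0,"ry": 0,"rz": 0},{"dx": 60,"dy": -140,"dz": 0,"rx": 0,"ry": 0,"rz": 0},{"dx": 60,"dy": -140,"dz": 0,"rx": 0,"ry": 0,"rz": 0},{"dx": 60,"dy": -140,"dz": 0,"rx": 0,"ry": 0,"rz": 0}])

```text
clock: 22.53
tcp_pos: [0.5598, 0.0477, 0.1341]
orientation: [0.193, 3.133, -0.005]
contact_force: [0.2, 0.2, -0.6]
grip_width: 0.0567
gripper_force: 0.0
```

```bash
python3 -c "
from h import *
st(); g=grab('top')
for c in cards(g): print(*c)
P=cloud(g); print(P[265:280,145:160,2].round(3).max(),P[283,200])
cv2.imwrite('pics/k1.png',cv2.resize(g['frame'][195:315,105:225],None,fx=5,fy=5,interpolation=cv2.INTER_CUBIC))
row(g)
"
```

```text
clk 22.53 tcp [559.8  47.7 134.1] close 82.9 tz [ 0.003 -0.003 -1.   ] F [ 0.2  0.2 -0.6] w 56.7 j [-0.35  0.42  0.19  1.94 -0.11  0.79  1.35]
[363. 449.] 33.1 -98.1 [128.9  40.2] -177.3 [ 24.7 -89.8]
[227. 408.] 122.5 210.5 [63.6 38.8] 10.3 None
[386. 302.] 371.2 -153.3 [52.2 48.3] 49.6 None
[202. 287.] 392.1 284.9 [78.1 48.1] 63.3 [403.8 307.5]
[248. 282.] 404.9 167.6 [70.2 85.4] -1.1 [407.  170.7]
[152. 272.] 427.4 407.3 [48.5 77.3] -5.6 [453.7 403.8]
[135. 223.] 543.4 460.5 [41.4 60.7] -85.4 [555.1 439.5]
[363. 225.] 551.8 -97.3 [46.5 72.8] 175.6 [526.3 -95.3]
[259. 189.] 644.3 151.5 [47.2 92.2] -35.9 [661. 142.]
[365. 195.] 599.8 -103.8 [208.8 348.5] -4.6 [ 631.7 -115.2]
1.427 [0.40291963 0.29161341 0.00293244]
blob u 68.8 v 2.7 [76.4 49.5] 0.1 u 30.6 106.9 v -22.0 27.5
  window u 45.1 v 0.8 area 10
```

Card B hasn't moved. The pads came down on its edge because I was about 3–5 mm high in y: the top camera reads y about 2.5 mm above the robot, and my late correction added to it. I retry with the bias removed and a wider opening.

Request:
send_rows(deltas=[{"dx": 0,"dy": 0,"dz": 0,"rx": 0,"ry": 0,"rz": 0},{"dx": 0,"dy": 0,"dz": 0,"rx": 0,"ry": 0,"rz": 0},{"dx": 0,"dy": 0,"dz": 0,"rx": 0,"ry": 0,"rz": 0}], jaw=68)

```text
clock: 22.83
tcp_pos: [0.557, 0.0578, 0.1333]
orientation: [-0.173, -3.137, -0.001]
contact_force: [0.6, 0.4, -0.5]
grip_width: 0.0681
gripper_force: 0.0
```

Request:
send_rows(deltas=[{"dx": -70,"dy": 180,"dz": 0,"rx": 0,"ry": 0,"rz": 0},{"dx": -70,"dy": 180,"dz": 0,"rx": 0,"ry": 0,"rz": 0},{"dx": -70,"dy": 180,"dz": 0,"rx": 0,"ry": 0,"rz": 0},{"dx": -70,"dy": 180,"dz": 0,"rx": 0,"ry": 0,"rz": 0},{"dx": -70,"dy": 180,"dz": 0,"rx": 0,"ry": 0,"rz": 0}])

```text
clock: 23.25
tcp_pos: [0.4844, 0.2418, 0.1334]
orientation: [-0.166, -3.136, -0.003]
contact_force: [-0.0, 1.3, -0.2]
grip_width: 0.068
gripper_force: 0.0
```

Request:
send_rows(deltas=[{"dx": -69,"dy": 168,"dz": -60,"rx": 0,"ry": 0,"rz": 0},{"dx": -69,"dy": 168,"dz": -60,"rx": 0,"ry": 0,"rz": 0},{"dx": -69,"dy": 168,"dz": -60,"rx": 0,"ry": 0,"rz": 0},{"dx": -69,"dy": 168,"dz": -60,"rx": 0,"ry": 0,"rz": 0},{"dx": -69,"dy": 168,"dz": -60,"rx": 0,"ry": 0,"rz": 0}])

```text
clock: 23.67
tcp_pos: [0.4137, 0.4096, 0.0721]
orientation: [-0.165, -3.135, -0.003]
contact_force: [0.5, 0.1, 0.4]
grip_width: 0.0682
gripper_force: 0.0
```

Request:
send_rows(deltas=[{"dx": 0,"dy": 0,"dz": -20,"rx": 0,"ry": 0,"rz": 0},{"dx": 0,"dy": 0,"dz": -35,"rx": 0,"ry": 0,"rz": 0},{"dx": 0,"dy": 0,"dz": -38,"rx": 0,"ry": 0,"rz": 0},{"dx": 0,"dy": 0,"dz": -38,"rx": 0,"ry": 0,"rz": 0},{"dx": 0,"dy": 0,"dz": -38,"rx": 0,"ry": 0,"rz": 0}])

```text
clock: 24.08
tcp_pos: [0.4183, 0.4042, 0.0358]
orientation: [0.176, 3.136, 0.0]
contact_force: [0.7, 0.1, 0.3]
grip_width: 0.068
gripper_force: 0.0
```

Request:
send_rows(deltas=[{"dx": 0,"dy": 0,"dz": 0,"rx": 0,"ry": 0,"rz": 0},{"dx": 0,"dy": 0,"dz": 0,"rx": 0,"ry": 0,"rz": 0},{"dx": 0,"dy": 0,"dz": 0,"rx": 0,"ry": 0,"rz": 0}])

```text
clock: 24.33
tcp_pos: [0.419, 0.4041, 0.0362]
orientation: [0.178, 3.136, 0.002]
contact_force: [0.1, -0.2, -0.1]
grip_width: 0.0679
gripper_force: 0.0
```

Request:
send_rows(deltas=[{"dx": 0,"dy": 1,"dz": -10,"rx": 0,"ry": 0,"rz": 0},{"dx": 0,"dy": 1,"dz": -18,"rx": 0,"ry": 0,"rz": 0},{"dx": 0,"dy": 1,"dz": -22,"rx": 0,"ry": 0,"rz": 0},{"dx": 0,"dy": 1,"dz": -25,"rx": 0,"ry": 0,"rz": 0},{"dx": 0,"dy": 1,"dz": -27,"rx": 0,"ry": 0,"rz": 0}])

```text
clock: 24.75
tcp_pos: [0.4181, 0.4044, 0.0074]
orientation: [-0.177, -3.136, 0.002]
contact_force: [-0.2, -1.0, 0.2]
grip_width: 0.0682
gripper_force: 0.0
```

Request:
send_rows(deltas=[{"dx": 0,"dy": 0,"dz": 0,"rx": 0,"ry": 0,"rz": 0},{"dx": 0,"dy": 0,"dz": 0,"rx": 0,"ry": 0,"rz": 0}])

```text
clock: 24.92
tcp_pos: [0.4185, 0.4048, 0.0082]
orientation: [-0.177, -3.137, 0.0]
contact_force: [-0.4, -0.6, 0.3]
grip_width: 0.0679
gripper_force: 0.0
```

Clear with no contact. I close, raise by 0.7 mm, then lift.

Request:
send_rows(deltas=[{"dx": 0,"dy": 0,"dz": 0.7,"rx": 0,"ry": 0,"rz": 0},{"dx": 0,"dy": 0,"dz": 0.7,"rx": 0,"ry": 0,"rz": 0},{"dx": 0,"dy": 0,"dz": 0.7,"rx": 0,"ry": 0,"rz": 0},{"dx": 0,"dy": 0,"dz": 0.7,"rx": 0,"ry": 0,"rz": 0},{"dx": 0,"dy": 0,"dz": 0.7,"rx": 0,"ry": 0,"rz": 0}], jaw=40)

```text
clock: 25.33
tcp_pos: [0.4187, 0.4051, 0.0099]
orientation: [0.177, 3.136, 0.001]
contact_force: [-0.3, -1.6, 5.9]
grip_width: 0.0479
gripper_force: 51.3
```

Request:
send_rows(deltas=[{"dx": 0,"dy": 0,"dz": 10,"rx": 0,"ry": 0,"rz": 0},{"dx": 0,"dy": 0,"dz": 35,"rx": 0,"ry": 0,"rz": 0},{"dx": 0,"dy": 0,"dz": 65,"rx": 0,"ry": 0,"rz": 0},{"dx": 0,"dy": 0,"dz": 95,"rx": 0,"ry": 0,"rz": 0},{"dx": 0,"dy": 0,"dz": 112,"rx": 0,"ry": 0,"rz": 0}])

```text
clock: 25.75
tcp_pos: [0.4195, 0.4058, 0.1249]
orientation: [0.177, 3.134, 0.005]
contact_force: [1.2, -0.2, 0.0]
grip_width: 0.0479
gripper_force: 51.8
```

```bash
python3 -c "
from h import *
st()"
```

```text
clk 25.75 tcp [419.5 405.8 124.9] close 83.5 tz [ 0.003  0.003 -1.   ] F [ 1.2 -0.2  0. ] w 47.9 j [-0.97  0.46  0.12  1.89 -0.07  0.79  0.65]
```

Request:
send_rows(deltas=[{"dx": 7.4,"dy": -20.3,"dz": 0,"rx": 0,"ry": 0,"rz": -7},{"dx": 14.8,"dy": -40.6,"dz": 0,"rx": 0,"ry": 0,"rz": -14},{"dx": 22.2,"dy": -61,"dz": 0,"rx": 0,"ry": 0,"rz": -21},{"dx": 29.6,"dy": -81.3,"dz": 0,"rx": 0,"ry": 0,"rz": -28},{"dx": 37,"dy": -101.6,"dz": 0,"rx": 0,"ry": 0,"rz": -35}])

```text
clock: 26.17
tcp_pos: [0.4557, 0.3024, 0.1219]
orientation: [1.121, 2.935, 0.002]
contact_force: [0.0, -0.5, -0.6]
grip_width: 0.048
gripper_force: 51.7
```

Request:
send_rows(deltas=[{"dx": 7.4,"dy": -20.3,"dz": 0,"rx": 0,"ry": 0,"rz": -7},{"dx": 14.8,"dy": -40.6,"dz": 0,"rx": 0,"ry": 0,"rz": -14},{"dx": 22.2,"dy": -61,"dz": 0,"rx": 0,"ry": 0,"rz": -21},{"dx": 29.6,"dy": -81.3,"dz": 0,"rx": 0,"ry": 0,"rz": -28},{"dx": 37,"dy": -101.6,"dz": 0,"rx": 0,"ry": 0,"rz": -35}])

```text
clock: 26.58
tcp_pos: [0.4927, 0.2008, 0.1218]
orientation: [-1.951, -2.462, -0.002]
contact_force: [0.5, -0.6, 0.6]
grip_width: 0.0479
gripper_force: 51.7
```

Request:
send_rows(deltas=[{"dx": 7.4,"dy": -20.3,"dz": 0,"rx": 0,"ry": 0,"rz": -7},{"dx": 14.8,"dy": -40.6,"dz": 0,"rx": 0,"ry": 0,"rz": -14},{"dx": 22.2,"dy": -61,"dz": 0,"rx": 0,"ry": 0,"rz": -21},{"dx": 29.6,"dy": -81.3,"dz": 0,"rx": 0,"ry": 0,"rz": -28},{"dx": 37,"dy": -101.6,"dz": 0,"rx": 0,"ry": 0,"rz": -35}])

```text
clock: 27.0
tcp_pos: [0.5297, 0.0994, 0.1218]
orientation: [-2.601, -1.761, -0.002]
contact_force: [-0.1, 0.3, 0.4]
grip_width: 0.0479
gripper_force: 51.7
```

Request:
send_rows(deltas=[{"dx": 7.4,"dy": -20.3,"dz": 0,"rx": 0,"ry": 0,"rz": -7},{"dx": 14.8,"dy": -40.6,"dz": 0,"rx": 0,"ry": 0,"rz": -14},{"dx": 22.2,"dy": -61,"dz": 0,"rx": 0,"ry": 0,"rz": -21},{"dx": 29.6,"dy": -81.3,"dz": 0,"rx": 0,"ry": 0,"rz": -28},{"dx": 37,"dy": -101.6,"dz": 0,"rx": 0,"ry": 0,"rz": -35}])

```text
clock: 27.42
tcp_pos: [0.5668, -0.0021, 0.1217]
orientation: [-3.01, -0.898, -0.002]
contact_force: [-0.6, -0.5, -1.4]
grip_width: 0.0481
gripper_force: 51.7
```

Request:
send_rows(deltas=[{"dx": 7.4,"dy": -20.3,"dz": 0,"rx": 0,"ry": 0,"rz": -7},{"dx": 14.8,"dy": -40.6,"dz": 0,"rx": 0,"ry": 0,"rz": -14},{"dx": 22.2,"dy": -61,"dz": 0,"rx": 0,"ry": 0,"rz": -21},{"dx": 29.6,"dy": -81.3,"dz": 0,"rx": 0,"ry": 0,"rz": -28},{"dx": 37,"dy": -101.6,"dz": 0,"rx": 0,"ry": 0,"rz": -35}])

```text
clock: 27.83
tcp_pos: [0.6039, -0.1036, 0.1216]
orientation: [-3.14, 0.049, -0.001]
contact_force: [0.0, -0.1, -1.0]
grip_width: 0.0482
gripper_force: 51.7
```

Request:
send_rows(deltas=[{"dx": 0,"dy": 0,"dz": -10,"rx": 0,"ry": 0,"rz": -3},{"dx": 0,"dy": 0,"dz": -20,"rx": 0,"ry": 0,"rz": -3},{"dx": 0,"dy": 0,"dz": -30,"rx": 0,"ry": 0,"rz": -3},{"dx": 0,"dy": 0,"dz": -40,"rx": 0,"ry": 0,"rz": -3},{"dx": 0,"dy": 0,"dz": -40,"rx": 0,"ry": 0,"rz": -3}])

```text
clock: 28.25
tcp_pos: [0.602, -0.1014, 0.0786]
orientation: [-3.138, 0.118, 0.006]
contact_force: [0.5, 0.1, -0.5]
grip_width: 0.0481
gripper_force: 51.7
```

Request:
send_rows(deltas=[{"dx": 0,"dy": 0,"dz": 0,"rx": 0.4,"ry": 5,"rz": 0},{"dx": 0,"dy": 0,"dz": 0,"rx": 0.7,"ry": 8.2,"rz": 0},{"dx": 0,"dy": 0,"dz": 0,"rx": 0.7,"ry": 8.2,"rz": 0},{"dx": 0,"dy": 0,"dz": 0,"rx": 0.7,"ry": 8.2,"rz": 0}])

```text
clock: 28.58
tcp_pos: [0.6039, -0.1028, 0.0807]
orientation: [-3.125, 0.119, 0.223]
contact_force: [0.0, 0.1, -0.6]
grip_width: 0.048
gripper_force: 51.7
```

```bash
python3 -c "
from h import *
st()"
```

```text
clk 28.58 tcp [ 603.9 -102.8   80.7] close -94.4 tz [-0.141  0.012 -0.99 ] F [ 0.   0.1 -0.6] w 48.0 j [-0.5   0.82  0.87  1.76 -0.67  1.05 -1.  ]
```

Request:
send_rows(deltas=[{"dx": 0,"dy": 0,"dz": -20,"rx": 0,"ry": 0,"rz": 0},{"dx": 0,"dy": 0,"dz": -40,"rx": 0,"ry": 0,"rz": 0},{"dx": 0,"dy": 0,"dz": -52,"rx": 0,"ry": 0,"rz": 0},{"dx": 0,"dy": 0,"dz": -57,"rx": 0,"ry": 0,"rz": 0},{"dx": 0,"dy": 0,"dz": -60,"rx": 0,"ry": 0,"rz": 0}])

```text
clock: 29.0
tcp_pos: [0.6027, -0.103, 0.0205]
orientation: [-3.124, 0.122, 0.226]
contact_force: [0.1, -0.3, 0.4]
grip_width: 0.0477
gripper_force: 51.8
```

Request:
send_rows(deltas=[{"dx": 0,"dy": 0,"dz": 0,"rx": 0,"ry": 0,"rz": 0},{"dx": 0,"dy": 0,"dz": 0,"rx": 0,"ry": 0,"rz": 0}])

```text
clock: 29.17
tcp_pos: [0.6038, -0.1034, 0.0218]
orientation: [-3.125, 0.122, 0.223]
contact_force: [0.4, 0.0, -0.2]
grip_width: 0.0483
gripper_force: 51.8
```

Request:
send_rows(deltas=[{"dx": 0,"dy": 0,"dz": 0,"rx": 0,"ry": 0,"rz": 0},{"dx": 0,"dy": 0,"dz": 0,"rx": 0,"ry": 0,"rz": 0},{"dx": 0,"dy": 0,"dz": 0,"rx": 0,"ry": 0,"rz": 0},{"dx": 0,"dy": 0,"dz": 0,"rx": 0,"ry": 0,"rz": 0}], jaw=60)

```text
clock: 29.5
tcp_pos: [0.6037, -0.1032, 0.0214]
orientation: [-3.125, 0.122, 0.224]
contact_force: [-0.5, 0.9, 0.0]
grip_width: 0.06
gripper_force: 0.0
```

Request:
send_rows(deltas=[{"dx": 0,"dy": 0,"dz": 15,"rx": 0,"ry": 0,"rz": 0},{"dx": 0,"dy": 0,"dz": 45,"rx": 0,"ry": 0,"rz": 0},{"dx": 0,"dy": 0,"dz": 85,"rx": -0.7,"ry": -8.2,"rz": 0},{"dx": 0,"dy": 0,"dz": 110,"rx": -0.7,"ry": -8.2,"rz": 0},{"dx": 0,"dy": 0,"dz": 120,"rx": -0.7,"ry": -8.2,"rz": 0}])

```text
clock: 29.92
tcp_pos: [0.6036, -0.1047, 0.1458]
orientation: [-3.138, 0.126, -0.009]
contact_force: [1.0, -0.9, -0.1]
grip_width: 0.0599
gripper_force: 0.0
```

Request:
send_rows(deltas=[{"dx": -20,"dy": -180,"dz": 0,"rx": 0,"ry": 0,"rz": 0},{"dx": -20,"dy": -180,"dz": 0,"rx": 0,"ry": 0,"rz": 0},{"dx": -20,"dy": -180,"dz": 0,"rx": 0,"ry": 0,"rz": 0},{"dx": -20,"dy": -180,"dz": 0,"rx": 0,"ry": 0,"rz": 0},{"dx": -20,"dy": -180,"dz": 0,"rx": 0,"ry": 0,"rz": 0}])

```text
clock: 30.33
tcp_pos: [0.581, -0.2906, 0.1425]
orientation: [3.134, -0.133, 0.0]
contact_force: [-0.5, -0.4, 0.6]
grip_width: 0.0599
gripper_force: 0.0
```

```bash
python3 -c "
from h import *
st()
g=grab('top')
for c in cards(g): 
    if c[2]>100: print(*c)
row(g)
print('side'); g=grab('side'); row(g); st()
"
```

```text
clk 30.33 tcp [ 581.  -290.6  142.5] close -94.9 tz [-0.    -0.004 -1.   ] F [-0.5 -0.4  0.6] w 59.9 j [-0.23  0.72  0.9   1.75 -0.65  1.   -0.74]
[272. 451.] 20.2 104.0 [ 39.8 115.1] 164.0 None
[202. 287.] 392.1 284.9 [78.1 48.1] 63.3 [403.9 307.8]
[134. 224.] 543.4 460.5 [41.4 60.7] -85.4 [555.1 439. ]
[260. 188.] 638.8 155.8 [47.8 77.9] -37.3 [659.8 139.5]
blob u 57.1 v 1.7 [166.4 106. ] 90.0 u 4.1 110.1 v -81.5 84.9
blob u 142.6 v 2.0 [27.5 48.5] 5.1 u 126.7 155.2 v -22.6 26.9
blob u 141.4 v -75.4 [71.8 67.3] 53.8 u 93.0 177.7 v -85.0 -27.7
side
blob u 96.6 v -0.7 [118.2  57.2] 3.5 u 38.1 154.1 v -29.3 31.2
  window u 52.9 v -4.5 area 14
blob u 137.2 v 0.3 [169.3 266.3] 90.0 u 4.1 270.4 v -84.3 85.0
  window u 88.0 v 25.7 area 817
clk 30.43 tcp [ 581.7 -288.1  142. ] close -94.8 tz [-0.    -0.002 -1.   ] F [ 0.   0.  -0.1] w 60.1 j [-0.23  0.72  0.9   1.75 -0.65  1.   -0.74]
```

Card 2 lies on card 1 with its tail at u≈154 as planned. Next is card D at (639,155).

Request:
send_rows(deltas=[{"dx": 20,"dy": 180,"dz": 0,"rx": 0,"ry": 0,"rz": -32.5},{"dx": 20,"dy": 180,"dz": 0,"rx": 0,"ry": 0,"rz": -32.5},{"dx": 20,"dy": 180,"dz": 0,"rx": 0,"ry": 0,"rz": -32.5},{"dx": 20,"dy": 180,"dz": 0,"rx": 0,"ry": 0,"rz": -32.5},{"dx": 20,"dy": 180,"dz": 0,"rx": 0,"ry": 0,"rz": -32.5}], jaw=68)

```text
clock: 30.85
tcp_pos: [0.605, -0.0932, 0.1397]
orientation: [-2.978, 0.989, 0.006]
contact_force: [0.3, 1.3, -0.1]
grip_width: 0.0678
gripper_force: 0.0
```

Request:
send_rows(deltas=[{"dx": 20,"dy": 180,"dz": 0,"rx": 0,"ry": 0,"rz": 0},{"dx": 20,"dy": 180,"dz": 0,"rx": 0,"ry": 0,"rz": 0},{"dx": 20,"dy": 180,"dz": 0,"rx": 0,"ry": 0,"rz": 0},{"dx": 20,"dy": 180,"dz": 0,"rx": 0,"ry": 0,"rz": 0},{"dx": 20,"dy": 180,"dz": 0,"rx": 0,"ry": 0,"rz": 0}])

```text
clock: 31.27
tcp_pos: [0.6236, 0.0875, 0.1399]
orientation: [-2.982, 0.978, 0.005]
contact_force: [0.8, 1.9, -0.5]
grip_width: 0.068
gripper_force: 0.0
```

Request:
send_rows(deltas=[{"dx": 9,"dy": 40,"dz": 0,"rx": 0,"ry": 0,"rz": 0},{"dx": 9,"dy": 75,"dz": 0,"rx": 0,"ry": 0,"rz": 0},{"dx": 9,"dy": 87,"dz": -30,"rx": 0,"ry": 0,"rz": 0},{"dx": 9,"dy": 87,"dz": -60,"rx": 0,"ry": 0,"rz": 0},{"dx": 9,"dy": 87,"dz": -80,"rx": 0,"ry": 0,"rz": 0}])

```text
clock: 31.68
tcp_pos: [0.6306, 0.1682, 0.0581]
orientation: [2.982, -0.987, -0.006]
contact_force: [-0.6, -1.2, -0.1]
grip_width: 0.0681
gripper_force: 0.0
```

Request:
send_rows(deltas=[{"dx": 0,"dy": 0,"dz": -15,"rx": 0,"ry": 0,"rz": 0},{"dx": 0,"dy": 0,"dz": -25,"rx": 0,"ry": 0,"rz": 0},{"dx": 0,"dy": 0,"dz": -25,"rx": 0,"ry": 0,"rz": 0},{"dx": 0,"dy": 0,"dz": -25,"rx": 0,"ry": 0,"rz": 0}])

```text
clock: 32.02
tcp_pos: [0.6327, 0.1638, 0.0365]
orientation: [-2.979, 0.996, -0.0]
contact_force: [0.6, 0.3, 0.5]
grip_width: 0.0679
gripper_force: 0.0
```

```bash
python3 -c "
from h import *
st()"
```

```text
clk 32.02 tcp [632.7 163.8  36.5] close -127.0 tz [ 0. -0. -1.] F [0.6 0.3 0.5] w 67.9 j [-0.97  0.94  0.96  1.79 -0.95  0.95 -1.8 ]
```

Request:
send_rows(deltas=[{"dx": -1,"dy": -4.5,"dz": 0,"rx": 0,"ry": 0,"rz": 0},{"dx": -1,"dy": -4.5,"dz": -12,"rx": 0,"ry": 0,"rz": 0},{"dx": -1,"dy": -4.5,"dz": -20,"rx": 0,"ry": 0,"rz": 0},{"dx": -1,"dy": -4.5,"dz": -25,"rx": 0,"ry": 0,"rz": 0},{"dx": -1,"dy": -4.5,"dz": -27,"rx": 0,"ry": 0,"rz": 0}])

```text
clock: 32.43
tcp_pos: [0.6308, 0.1594, 0.0077]
orientation: [2.979, -0.996, -0.002]
contact_force: [-0.7, 0.3, 0.4]
grip_width: 0.0679
gripper_force: 0.0
```

Request:
send_rows(deltas=[{"dx": 0,"dy": 0,"dz": 0,"rx": 0,"ry": 0,"rz": 0},{"dx": 0,"dy": 0,"dz": 0,"rx": 0,"ry": 0,"rz": 0}])

```text
clock: 32.6
tcp_pos: [0.6315, 0.1593, 0.0089]
orientation: [2.979, -0.996, -0.0]
contact_force: [0.2, 0.4, -0.3]
grip_width: 0.0682
gripper_force: 0.0
```

Request:
send_rows(deltas=[{"dx": 0,"dy": 0,"dz": 0.3,"rx": 0,"ry": 0,"rz": 0},{"dx": 0,"dy": 0,"dz": 0.3,"rx": 0,"ry": 0,"rz": 0},{"dx": 0,"dy": 0,"dz": 0.3,"rx": 0,"ry": 0,"rz": 0},{"dx": 0,"dy": 0,"dz": 0.3,"rx": 0,"ry": 0,"rz": 0},{"dx": 0,"dy": 0,"dz": 0.3,"rx": 0,"ry": 0,"rz": 0}], jaw=40)

```text
clock: 33.02
tcp_pos: [0.632, 0.1593, 0.0101]
orientation: [-2.979, 0.996, -0.002]
contact_force: [-0.9, -0.5, 6.9]
grip_width: 0.048
gripper_force: 51.9
```

Request:
send_rows(deltas=[{"dx": 0,"dy": 0,"dz": 10,"rx": 0,"ry": 0,"rz": 0},{"dx": 0,"dy": 0,"dz": 35,"rx": 0,"ry": 0,"rz": 0},{"dx": 0,"dy": 0,"dz": 65,"rx": 0,"ry": 0,"rz": 0},{"dx": 0,"dy": 0,"dz": 95,"rx": 0,"ry": 0,"rz": 0},{"dx": 0,"dy": 0,"dz": 112,"rx": 0,"ry": 0,"rz": 0}])

```text
clock: 33.43
tcp_pos: [0.6325, 0.159, 0.1248]
orientation: [-2.978, 0.996, -0.004]
contact_force: [0.5, 0.1, 0.2]
grip_width: 0.0479
gripper_force: 51.6
```

```bash
python3 -c "
from h import *
st()"
```

```text
clk 33.43 tcp [632.5 159.  124.8] close -127.0 tz [ 0.003  0.    -1.   ] F [0.5 0.1 0.2] w 47.9 j [-1.02  0.85  1.07  1.76 -0.85  1.07 -1.86]
```

Request:
send_rows(deltas=[{"dx": 1,"dy": -9,"dz": 0,"rx": 0,"ry": 0,"rz": 7},{"dx": 1,"dy": -18,"dz": 0,"rx": 0,"ry": 0,"rz": 14},{"dx": 2,"dy": -27,"dz": 0,"rx": 0,"ry": 0,"rz": 21},{"dx": 2,"dy": -36,"dz": 0,"rx": 0,"ry": 0,"rz": 28},{"dx": 3,"dy": -44.3,"dz": 0,"rx": 0,"ry": 0,"rz": 35}])

```text
clock: 33.85
tcp_pos: [0.634, 0.1146, 0.1213]
orientation: [3.141, -0.044, -0.001]
contact_force: [-0.1, -0.7, -0.7]
grip_width: 0.0478
gripper_force: 51.6
```

Request:
send_rows(deltas=[{"dx": 1,"dy": -9,"dz": 0,"rx": 0,"ry": 0,"rz": 7},{"dx": 1,"dy": -18,"dz": 0,"rx": 0,"ry": 0,"rz": 14},{"dx": 2,"dy": -27,"dz": 0,"rx": 0,"ry": 0,"rz": 21},{"dx": 2,"dy": -36,"dz": 0,"rx": 0,"ry": 0,"rz": 28},{"dx": 3,"dy": -44.3,"dz": 0,"rx": 0,"ry": 0,"rz": 35}])

```text
clock: 34.27
tcp_pos: [0.637, 0.0702, 0.1213]
orientation: [-3.009, -0.902, 0.001]
contact_force: [1.0, 0.5, -0.0]
grip_width: 0.0481
gripper_force: 51.6
```

Request:
send_rows(deltas=[{"dx": 1,"dy": -9,"dz": 0,"rx": 0,"ry": 0,"rz": 7},{"dx": 1,"dy": -18,"dz": 0,"rx": 0,"ry": 0,"rz": 14},{"dx": 2,"dy": -27,"dz": 0,"rx": 0,"ry": 0,"rz": 21},{"dx": 2,"dy": -36,"dz": 0,"rx": 0,"ry": 0,"rz": 28},{"dx": 3,"dy": -44.3,"dz": 0,"rx": 0,"ry": 0,"rz": 35}])

```text
clock: 34.68
tcp_pos: [0.64, 0.0258, 0.1213]
orientation: [-2.599, -1.765, 0.001]
contact_force: [-0.6, 0.8, -0.4]
grip_width: 0.0481
gripper_force: 51.6
```

Request:
send_rows(deltas=[{"dx": 1,"dy": -9,"dz": 0,"rx": 0,"ry": 0,"rz": 7},{"dx": 1,"dy": -18,"dz": 0,"rx": 0,"ry": 0,"rz": 14},{"dx": 2,"dy": -27,"dz": 0,"rx": 0,"ry": 0,"rz": 21},{"dx": 2,"dy": -36,"dz": 0,"rx": 0,"ry": 0,"rz": 28},{"dx": 3,"dy": -44.3,"dz": 0,"rx": 0,"ry": 0,"rz": 35}])

```text
clock: 35.1
tcp_pos: [0.643, -0.0186, 0.1212]
orientation: [-1.948, -2.465, 0.001]
contact_force: [-0.2, -0.6, -0.6]
grip_width: 0.048
gripper_force: 51.6
```

Request:
send_rows(deltas=[{"dx": 1,"dy": -9,"dz": 0,"rx": 0,"ry": 0,"rz": 7},{"dx": 1,"dy": -18,"dz": 0,"rx": 0,"ry": 0,"rz": 14},{"dx": 2,"dy": -27,"dz": 0,"rx": 0,"ry": 0,"rz": 21},{"dx": 2,"dy": -36,"dz": 0,"rx": 0,"ry": 0,"rz": 28},{"dx": 3,"dy": -44.3,"dz": 0,"rx": 0,"ry": 0,"rz": 35}])

```text
clock: 35.52
tcp_pos: [0.6459, -0.0629, 0.1211]
orientation: [-1.116, -2.936, 0.001]
contact_force: [0.8, -0.4, -0.2]
grip_width: 0.0479
gripper_force: 51.6
```

Request:
send_rows(deltas=[{"dx": 1,"dy": -9,"dz": 0,"rx": 0,"ry": 0,"rz": 7},{"dx": 1,"dy": -18,"dz": 0,"rx": 0,"ry": 0,"rz": 14},{"dx": 2,"dy": -27,"dz": 0,"rx": 0,"ry": 0,"rz": 21},{"dx": 2,"dy": -36,"dz": 0,"rx": 0,"ry": 0,"rz": 28},{"dx": 3,"dy": -44.3,"dz": 0,"rx": 0,"ry": 0,"rz": 35}])

```text
clock: 35.93
tcp_pos: [0.6489, -0.1073, 0.1211]
orientation: [-0.182, -3.135, 0.001]
contact_force: [-0.8, 0.6, -0.6]
grip_width: 0.0482
gripper_force: 51.6
```

Request:
send_rows(deltas=[{"dx": 0,"dy": 0,"dz": -10,"rx": 0,"ry": 0,"rz": 2.5},{"dx": 0,"dy": 0,"dz": -20,"rx": 0,"ry": 0,"rz": 2.5},{"dx": 0,"dy": 0,"dz": -30,"rx": 0,"ry": 0,"rz": 2.5},{"dx": 0,"dy": 0,"dz": -40,"rx": 0,"ry": 0,"rz": 2.5},{"dx": 0,"dy": 0,"dz": -40,"rx": 0,"ry": 0,"rz": 2.5}])

```text
clock: 36.35
tcp_pos: [0.6476, -0.1055, 0.0783]
orientation: [-0.122, -3.134, -0.0]
contact_force: [-0.6, 1.0, -0.6]
grip_width: 0.048
gripper_force: 51.6
```

Request:
send_rows(deltas=[{"dx": 0,"dy": 0,"dz": 0,"rx": 0.4,"ry": 5,"rz": 0},{"dx": 0,"dy": 0,"dz": 0,"rx": 0.7,"ry": 8.2,"rz": 0},{"dx": 0,"dy": 0,"dz": 0,"rx": 0.7,"ry": 8.2,"rz": 0},{"dx": 0,"dy": 0,"dz": 0,"rx": 0.7,"ry": 8.2,"rz": 0}])

```text
clock: 36.68
tcp_pos: [0.65, -0.106, 0.0808]
orientation: [-0.116, -2.997, -0.01]
contact_force: [0.0, 0.5, -0.1]
grip_width: 0.048
gripper_force: 51.6
```

```bash
python3 -c "
from h import *
st()"
```

```text
clk 36.68 tcp [ 650.  -106.    80.8] close 85.5 tz [-0.141  0.012 -0.99 ] F [ 0.   0.5 -0.1] w 48.0 j [-0.02  0.69  0.13  1.61 -0.1   0.99  1.64]
```

On target at (650,−106). I lower and release.

Request:
send_rows(deltas=[{"dx": 0,"dy": -0.4,"dz": -20,"rx": 0,"ry": 0,"rz": 0},{"dx": 0,"dy": -0.4,"dz": -40,"rx": 0,"ry": 0,"rz": 0},{"dx": 0,"dy": -0.4,"dz": -52,"rx": 0,"ry": 0,"rz": 0},{"dx": 0,"dy": -0.4,"dz": -57,"rx": 0,"ry": 0,"rz": 0},{"dx": 0,"dy": -0.4,"dz": -60,"rx": 0,"ry": 0,"rz": 0}])

```text
clock: 37.1
tcp_pos: [0.6486, -0.1067, 0.0206]
orientation: [-0.117, -2.995, -0.01]
contact_force: [1.1, -0.1, -0.6]
grip_width: 0.0478
gripper_force: 51.6
```

Request:
send_rows(deltas=[{"dx": 0,"dy": 0,"dz": 0,"rx": 0,"ry": 0,"rz": 0},{"dx": 0,"dy": 0,"dz": 0,"rx": 0,"ry": 0,"rz": 0}])

```text
clock: 37.27
tcp_pos: [0.65, -0.107, 0.0221]
orientation: [-0.117, -2.997, -0.01]
contact_force: [0.3, 0.5, 0.0]
grip_width: 0.0481
gripper_force: 51.6
```

Request:
send_rows(deltas=[{"dx": 0,"dy": 0,"dz": 0,"rx": 0,"ry": 0,"rz": 0},{"dx": 0,"dy": 0,"dz": 0,"rx": 0,"ry": 0,"rz": 0},{"dx": 0,"dy": 0,"dz": 0,"rx": 0,"ry": 0,"rz": 0},{"dx": 0,"dy": 0,"dz": 0,"rx": 0,"ry": 0,"rz": 0}], jaw=60)

```text
clock: 37.6
tcp_pos: [0.6497, -0.1069, 0.0218]
orientation: [-0.117, -2.997, -0.01]
contact_force: [-0.3, 0.2, -0.1]
grip_width: 0.0598
gripper_force: 0.0
```

Request:
send_rows(deltas=[{"dx": 0,"dy": 0,"dz": 15,"rx": 0,"ry": 0,"rz": 0},{"dx": 0,"dy": 0,"dz": 45,"rx": 0,"ry": 0,"rz": 0},{"dx": 0,"dy": 0,"dz": 85,"rx": -0.7,"ry": -8.2,"rz": 0},{"dx": 0,"dy": 0,"dz": 110,"rx": -0.7,"ry": -8.2,"rz": 0},{"dx": 0,"dy": 0,"dz": 120,"rx": -0.7,"ry": -8.2,"rz": 0}])

```text
clock: 38.02
tcp_pos: [0.6503, -0.1077, 0.147]
orientation: [0.124, 3.132, -0.0]
contact_force: [0.7, 0.0, 0.9]
grip_width: 0.0602
gripper_force: 0.0
```

Request:
send_rows(deltas=[{"dx": -20,"dy": 160,"dz": 0,"rx": 0,"ry": 0,"rz": 0},{"dx": -20,"dy": 160,"dz": 0,"rx": 0,"ry": 0,"rz": 0},{"dx": -20,"dy": 160,"dz": 0,"rx": 0,"ry": 0,"rz": 0},{"dx": -20,"dy": 160,"dz": 0,"rx": 0,"ry": 0,"rz": 0},{"dx": -20,"dy": 160,"dz": 0,"rx": 0,"ry": 0,"rz": 0}])

```text
clock: 38.43
tcp_pos: [0.6283, 0.0648, 0.1417]
orientation: [-0.103, -3.139, -0.01]
contact_force: [-0.7, 1.3, -1.3]
grip_width: 0.06
gripper_force: 0.0
```

```bash
python3 -c "
from h import *
g=grab('top'); st()
for c in cards(g): 
    if c[2]>100: print(*c)
row(g)
cv2.imwrite('pics/k3.png',cv2.resize(g['frame'][125:305,140:420],None,fx=2.8,fy=2.8,interpolation=cv2.INTER_CUBIC))
"
```

```text
clk 38.48 tcp [628.9  59.9 141.7] close 86.1 tz [-0.001  0.003 -1.   ] F [ 0.6 -0.   0.1] w 60.2 j [-0.28  0.51  0.12  1.76 -0.08  0.87  1.38]
[269. 456.] 12.9 105.8 [ 34.9 100.1] 171.3 None
[237. 361.] 226.0 192.8 [58.5 37.5] 10.7 None
[202. 287.] 392.1 284.9 [78.1 48.1] 63.3 [403.9 307.8]
[246. 282.] 404.7 172.9 [60.1 85. ] -1.5 [407.  173.5]
[134. 224.] 543.4 460.5 [41.4 60.7] -85.4 [555.1 439. ]
blob u 115.4 v 2.3 [ 50.  169.7] 89.8 u 30.6 200.3 v -22.7 27.5
  window u 136.5 v 1.5 area 11
  window u 45.1 v 0.8 area 13
```

View pics/k3.png

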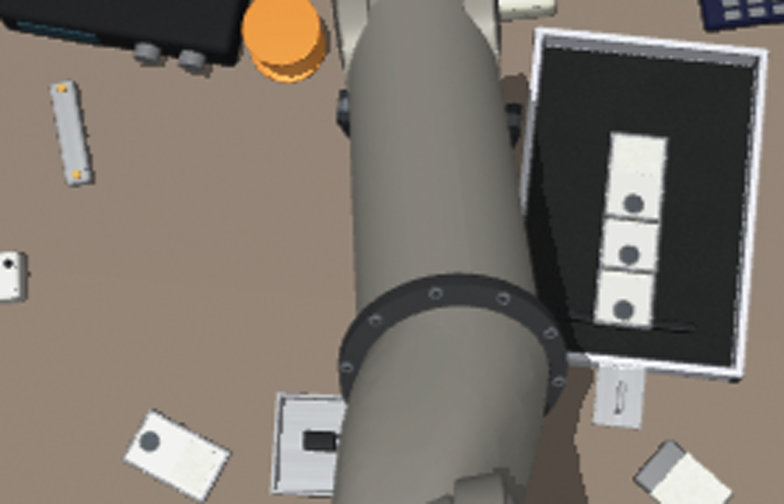

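The picture shows three cards shingled in one line, with windows at crop (623,310), (628,255) and (633,203), all uncovered. The last card lies at crop (177,455). I check the props by depth before the last pick.

```bash
cat >> h.py <<'E'
def prof(gs,us,v=-12):
    for u in us:
        w=EX*(u+486)+EY*(-54.8+2.3+v); s=[]
        z=.02
        for _ in range(4):
            q=proj(gs,[w[0]/1000,w[1]/1000,z])[0].round().astype(int); z=cloud(gs)[q[1]-1:q[1]+2,q[0]-1:q[0]+2,2].mean()
        s.append(round(z*1000,1)); print(u,s,end=' ')
    print()
E
python3 -c "
from h import *
g=grab('top'); st()
for v in(-14,14): prof(g,[20,34,50,64,72,82,96,110,120,128,142,160,175,190,210,230],v)
"
```

```text
clk 38.53 tcp [629.4  56.  141.8] close 85.8 tz [-0.     0.001 -1.   ] F [-0.1 -0.6  0.1] w 59.8 j [-0.28  0.51  0.12  1.76 -0.08  0.87  1.38]
20 [np.float64(7.8)] 34 [np.float64(23.8)] 50 [np.float64(21.8)] 64 [np.float64(17.3)] 72 [np.float64(18.1)] 82 [np.float64(10.2)] 96 [np.float64(19.3)] 110 [np.float64(17.7)] 120 [np.float64(17.3)] 128 [np.float64(178.0)] 142 [np.float64(18.0)] 160 [np.float64(20.0)] 175 [np.float64(16.5)] 190 [np.float64(14.2)] 210 [np.float64(6.8)] 230 [np.float64(6.7)] 
20 [np.float64(9.4)] 34 [np.float64(23.6)] 50 [np.float64(20.3)] 64 [np.float64(19.9)] 72 [np.float64(17.0)] 82 [np.float64(21.1)] 96 [np.float64(19.2)] 110 [np.float64(17.4)] 120 [np.float64(17.8)] 128 [np.float64(21.1)] 142 [np.float64(20.5)] 160 [np.float64(18.4)] 175 [np.float64(15.7)] 190 [np.float64(15.7)] 210 [np.float64(8.1)] 230 [np.float64(6.7)]
```

Depth shows the sawtooth (24 mm at the bar, tails near the floor), so the props are good. Last card: A at (392,283).

Request:
send_rows(deltas=[{"dx": -16,"dy": 15,"dz": 0,"rx": 0,"ry": 0,"rz": -7},{"dx": -32,"dy": 30,"dz": 0,"rx": 0,"ry": 0,"rz": -14},{"dx": -48,"dy": 45,"dz": 0,"rx": 0,"ry": 0,"rz": -21},{"dx": -64,"dy": 60,"dz": 0,"rx": 0,"ry": 0,"rz": -28},{"dx": -80,"dy": 75,"dz": 0,"rx": 0,"ry": 0,"rz": -35}], jaw=68)

```text
clock: 38.95
tcp_pos: [0.5494, 0.1267, 0.1417]
orientation: [1.074, 2.952, -0.001]
contact_force: [-0.6, 0.4, 0.1]
grip_width: 0.0679
gripper_force: 0.0
```

Request:
send_rows(deltas=[{"dx": -16,"dy": 15,"dz": 0,"rx": 0,"ry": 0,"rz": -7},{"dx": -32,"dy": 30,"dz": 0,"rx": 0,"ry": 0,"rz": -14},{"dx": -48,"dy": 45,"dz": 0,"rx": 0,"ry": 0,"rz": -21},{"dx": -64,"dy": 60,"dz": 0,"rx": 0,"ry": 0,"rz": -28},{"dx": -80,"dy": 75,"dz": 0,"rx": 0,"ry": 0,"rz": -35}])

```text
clock: 39.37
tcp_pos: [0.4696, 0.2021, 0.1418]
orientation: [1.912, 2.492, -0.0]
contact_force: [0.5, 0.5, -0.4]
grip_width: 0.0681
gripper_force: 0.0
```

Request:
send_rows(deltas=[{"dx": -16,"dy": 14,"dz": 0,"rx": 0,"ry": 0,"rz": -7},{"dx": -32,"dy": 28,"dz": 0,"rx": 0,"ry": 0,"rz": -14},{"dx": -48,"dy": 42,"dz": 0,"rx": 0,"ry": 0,"rz": -21},{"dx": -64,"dy": 56,"dz": 0,"rx": 0,"ry": 0,"rz": -28},{"dx": -81,"dy": 71,"dz": 0,"rx": 0,"ry": 0,"rz": -35}])

```text
clock: 39.78
tcp_pos: [0.3891, 0.2733, 0.1418]
orientation: [2.573, 1.802, 0.001]
contact_force: [0.1, -0.3, 0.7]
grip_width: 0.0683
gripper_force: 0.0
```

Request:
send_rows(deltas=[{"dx": 0,"dy": 0,"dz": -30,"rx": 0,"ry": 0,"rz": -7},{"dx": 0,"dy": 0,"dz": -60,"rx": 0,"ry": 0,"rz": -7.5},{"dx": 0,"dy": 0,"dz": -90,"rx": 0,"ry": 0,"rz": -7.5},{"dx": 0,"dy": 0,"dz": -105,"rx": 0,"ry": 0,"rz": -7.5},{"dx": 0,"dy": 0,"dz": -105,"rx": 0,"ry": 0,"rz": -7.5}])

```text
clock: 40.2
tcp_pos: [0.3879, 0.2717, 0.034]
orientation: [2.678, 1.638, -0.008]
contact_force: [-0.1, -0.9, 0.2]
grip_width: 0.0678
gripper_force: 0.0
```

Request:
send_rows(deltas=[{"dx": 0,"dy": 0,"dz": 0,"rx": 0,"ry": 0,"rz": 0},{"dx": 0,"dy": 0,"dz": 0,"rx": 0,"ry": 0,"rz": 0},{"dx": 0,"dy": 0,"dz": 0,"rx": 0,"ry": 0,"rz": 0}])

```text
clock: 40.45
tcp_pos: [0.3897, 0.2744, 0.0377]
orientation: [-2.679, -1.641, -0.004]
contact_force: [-0.4, -0.0, 0.0]
grip_width: 0.0678
gripper_force: 0.0
```

```bash
python3 -c "
from h import *
st(); g=grab('side')
for c in cards(g,.006)[:5]: print(*c)
for c in cards(grab('top'),.006): print(*c)"
```

```text
clk 40.45 tcp [389.7 274.4  37.7] close -27.0 tz [ 0.002  0.002 -1.   ] F [-0.4 -0.   0. ] w 67.8 j [-1.08  0.51  0.41  2.19 -0.41  0.51 -0.82]
[236. 368.] 548.1 439.8 [39.6 60.2] 95.3 None
[194. 232.] 889.4 -2.8 [164. 116.] -173.8 [872.9   8.5]
[303. 175.] 673.8 -452.0 [173.8  69.1] 86.5 None
[277. 135.] 894.2 -766.2 [103.  139.5] 101.3 None
[364. 458.] 14.4 -100.9 [90.7 36.3] 0.6 [  34.3 -109.2]
[387. 302.] 371.7 -152.9 [53.5 48.4] 49.3 None
[135. 223.] 543.3 460.5 [41.5 60.7] 94.6 None
```

Request:
send_rows(deltas=[{"dx": -1,"dy": 0,"dz": -10,"rx": 0,"ry": 0,"rz": 0},{"dx": -1,"dy": 0,"dz": -18,"rx": 0,"ry": 0,"rz": 0},{"dx": -1,"dy": 0,"dz": -23,"rx": 0,"ry": 0,"rz": 0},{"dx": -1,"dy": 0,"dz": -26,"rx": 0,"ry": 0,"rz": 0},{"dx": -1,"dy": 0,"dz": -28,"rx": 0,"ry": 0,"rz": 0}])

```text
clock: 40.97
tcp_pos: [0.3871, 0.2738, 0.0075]
orientation: [2.678, 1.642, -0.002]
contact_force: [0.2, -0.3, -0.7]
grip_width: 0.0684
gripper_force: 0.0
```

Request:
send_rows(deltas=[{"dx": 0,"dy": 0,"dz": 0,"rx": 0,"ry": 0,"rz": 0},{"dx": 0,"dy": 0,"dz": 0,"rx": 0,"ry": 0,"rz": 0}])

```text
clock: 41.13
tcp_pos: [0.3875, 0.274, 0.0082]
orientation: [2.678, 1.642, -0.0]
contact_force: [-0.5, -0.3, -0.4]
grip_width: 0.068
gripper_force: 0.0
```

Request:
send_rows(deltas=[{"dx": 0,"dy": 0,"dz": 0.8,"rx": 0,"ry": 0,"rz": 0},{"dx": 0,"dy": 0,"dz": 0.8,"rx": 0,"ry": 0,"rz": 0},{"dx": 0,"dy": 0,"dz": 0.8,"rx": 0,"ry": 0,"rz": 0},{"dx": 0,"dy": 0,"dz": 0.8,"rx": 0,"ry": 0,"rz": 0},{"dx": 0,"dy": 0,"dz": 0.8,"rx": 0,"ry": 0,"rz": 0}], jaw=40)

```text
clock: 41.55
tcp_pos: [0.3876, 0.2742, 0.0098]
orientation: [-2.678, -1.642, -0.001]
contact_force: [-0.9, -0.1, 6.8]
grip_width: 0.0481
gripper_force: 50.2
```

Request:
send_rows(deltas=[{"dx": 0,"dy": 0,"dz": 10,"rx": 0,"ry": 0,"rz": 0},{"dx": 0,"dy": 0,"dz": 35,"rx": 0,"ry": 0,"rz": 0},{"dx": 0,"dy": 0,"dz": 65,"rx": 0,"ry": 0,"rz": 0},{"dx": 0,"dy": 0,"dz": 95,"rx": 0,"ry": 0,"rz": 0},{"dx": 0,"dy": 0,"dz": 112,"rx": 0,"ry": 0,"rz": 0}])

```text
clock: 41.97
tcp_pos: [0.3884, 0.2745, 0.1243]
orientation: [-2.678, -1.641, -0.005]
contact_force: [1.4, 0.9, -0.6]
grip_width: 0.048
gripper_force: 52.0
```

```bash
python3 -c "
from h import *
st()"
```

```text
clk 41.97 tcp [388.4 274.5 124.3] close -27.0 tz [ 0.002  0.002 -1.   ] F [ 1.4  0.9 -0.6] w 48.0 j [-1.2   0.35  0.54  2.16 -0.28  0.7  -0.94]
```

Request:
send_rows(deltas=[{"dx": 16,"dy": -20,"dz": 0,"rx": 0,"ry": 0,"rz": 7},{"dx": 32,"dy": -40,"dz": 0,"rx": 0,"ry": 0,"rz": 14},{"dx": 48,"dy": -60,"dz": 0,"rx": 0,"ry": 0,"rz": 21},{"dx": 64,"dy": -80,"dz": 0,"rx": 0,"ry": 0,"rz": 28},{"dx": 80,"dy": -100,"dz": 0,"rx": 0,"ry": 0,"rz": 35}])

```text
clock: 42.38
tcp_pos: [0.468, 0.1732, 0.122]
orientation: [2.053, 2.378, 0.001]
contact_force: [0.4, 0.9, -1.0]
grip_width: 0.0479
gripper_force: 52.0
```

Request:
send_rows(deltas=[{"dx": 16,"dy": -20,"dz": 0,"rx": 0,"ry": 0,"rz": 7},{"dx": 32,"dy": -40,"dz": 0,"rx": 0,"ry": 0,"rz": 14},{"dx": 48,"dy": -60,"dz": 0,"rx": 0,"ry": 0,"rz": 21},{"dx": 64,"dy": -80,"dz": 0,"rx": 0,"ry": 0,"rz": 28},{"dx": 80,"dy": -100,"dz": 0,"rx": 0,"ry": 0,"rz": 35}])

```text
clock: 42.8
tcp_pos: [0.548, 0.0728, 0.1219]
orientation: [1.243, 2.885, -0.0]
contact_force: [-0.3, -0.4, -0.5]
grip_width: 0.048
gripper_force: 52.0
```

Request:
send_rows(deltas=[{"dx": 16,"dy": -20,"dz": 0,"rx": 0,"ry": 0,"rz": 7},{"dx": 32,"dy": -40,"dz": 0,"rx": 0,"ry": 0,"rz": 14},{"dx": 48,"dy": -60,"dz": 0,"rx": 0,"ry": 0,"rz": 21},{"dx": 64,"dy": -80,"dz": 0,"rx": 0,"ry": 0,"rz": 28},{"dx": 80,"dy": -100,"dz": 0,"rx": 0,"ry": 0,"rz": 35}])

```text
clock: 43.22
tcp_pos: [0.628, -0.0272, 0.1219]
orientation: [0.319, 3.125, -0.001]
contact_force: [0.5, -0.1, -0.1]
grip_width: 0.0478
gripper_force: 52.0
```

Request:
send_rows(deltas=[{"dx": 16,"dy": -20,"dz": 0,"rx": 0,"ry": 0,"rz": 3},{"dx": 32,"dy": -40,"dz": 0,"rx": 0,"ry": 0,"rz": 7.5},{"dx": 48,"dy": -60,"dz": 0,"rx": 0,"ry": 0,"rz": 7.5},{"dx": 60,"dy": -75,"dz": 0,"rx": 0,"ry": 0,"rz": 7.5},{"dx": 68,"dy": -84.5,"dz": 0,"rx": 0,"ry": 0,"rz": 7.5}])

```text
clock: 43.63
tcp_pos: [0.6962, -0.1137, 0.1219]
orientation: [0.127, 3.138, -0.004]
contact_force: [-0.3, -0.6, -0.6]
grip_width: 0.0481
gripper_force: 52.0
```

Request:
send_rows(deltas=[{"dx": 0,"dy": 0,"dz": -12,"rx": 0.4,"ry": 5,"rz": 0},{"dx": 0,"dy": 0,"dz": -25,"rx": 0.7,"ry": 8.2,"rz": 0},{"dx": 0,"dy": 0,"dz": -40,"rx": 0.7,"ry": 8.2,"rz": 0},{"dx": 0,"dy": 0,"dz": -40,"rx": 0.7,"ry": 8.2,"rz": 0},{"dx": 0,"dy": 0,"dz": -40,"rx": 0.7,"ry": 8.2,"rz": 0}])

```text
clock: 44.05
tcp_pos: [0.6941, -0.1101, 0.08]
orientation: [-0.116, -2.994, -0.009]
contact_force: [-0.2, -0.2, 0.2]
grip_width: 0.0482
gripper_force: 52.0
```

```bash
python3 -c "
from h import *
st()"
```

```text
clk 44.05 tcp [ 694.1 -110.1   80. ] close 85.5 tz [-0.144  0.012 -0.989] F [-0.2 -0.2  0.2] w 48.2 j [ 0.01  0.76  0.1   1.48 -0.08  1.06  1.62]
```

Held and on target at about (695,−110). I lower, release and clear away.

Request:
send_rows(deltas=[{"dx": 0,"dy": 0,"dz": -20,"rx": 0,"ry": 0,"rz": 0},{"dx": 0,"dy": 0,"dz": -40,"rx": 0,"ry": 0,"rz": 0},{"dx": 0,"dy": 0,"dz": -52,"rx": 0,"ry": 0,"rz": 0},{"dx": 0,"dy": 0,"dz": -57,"rx": 0,"ry": 0,"rz": 0},{"dx": 0,"dy": 0,"dz": -60,"rx": 0,"ry": 0,"rz": 0}])

```text
clock: 44.47
tcp_pos: [0.695, -0.1103, 0.0211]
orientation: [-0.117, -2.996, -0.01]
contact_force: [-0.7, -0.2, -0.5]
grip_width: 0.0484
gripper_force: 52.0
```

Request:
send_rows(deltas=[{"dx": 0,"dy": 0,"dz": 0,"rx": 0,"ry": 0,"rz": 0},{"dx": 0,"dy": 0,"dz": 0,"rx": 0,"ry": 0,"rz": 0}])

```text
clock: 44.63
tcp_pos: [0.6961, -0.1105, 0.0222]
orientation: [-0.117, -2.997, -0.01]
contact_force: [-0.3, 0.4, -0.9]
grip_width: 0.0482
gripper_force: 52.0
```

Request:
send_rows(deltas=[{"dx": 0,"dy": 0,"dz": 0,"rx": 0,"ry": 0,"rz": 0},{"dx": 0,"dy": 0,"dz": 0,"rx": 0,"ry": 0,"rz": 0},{"dx": 0,"dy": 0,"dz": 0,"rx": 0,"ry": 0,"rz": 0},{"dx": 0,"dy": 0,"dz": 0,"rx": 0,"ry": 0,"rz": 0}], jaw=60)

```text
clock: 44.97
tcp_pos: [0.6957, -0.1104, 0.0216]
orientation: [-0.117, -2.997, -0.01]
contact_force: [0.1, -0.3, 0.4]
grip_width: 0.0601
gripper_force: 0.0
```

Request:
send_rows(deltas=[{"dx": 0,"dy": 0,"dz": 15,"rx": 0,"ry": 0,"rz": 0},{"dx": 0,"dy": 0,"dz": 45,"rx": 0,"ry": 0,"rz": 0},{"dx": 0,"dy": 0,"dz": 85,"rx": -0.7,"ry": -8.2,"rz": 0},{"dx": 0,"dy": 0,"dz": 110,"rx": -0.7,"ry": -8.2,"rz": 0},{"dx": 0,"dy": 0,"dz": 150,"rx": -0.7,"ry": -8.2,"rz": 0}])

```text
clock: 45.38
tcp_pos: [0.6923, -0.1105, 0.1712]
orientation: [-0.123, -3.136, -0.0]
contact_force: [0.1, -0.1, -1.3]
grip_width: 0.0601
gripper_force: 0.0
```

Request:
send_rows(deltas=[{"dx": -20,"dy": 200,"dz": 0,"rx": 0,"ry": 0,"rz": 0},{"dx": -20,"dy": 200,"dz": 0,"rx": 0,"ry": 0,"rz": 0},{"dx": -20,"dy": 200,"dz": 0,"rx": 0,"ry": 0,"rz": 0},{"dx": -20,"dy": 200,"dz": 0,"rx": 0,"ry": 0,"rz": 0},{"dx": -20,"dy": 200,"dz": 0,"rx": 0,"ry": 0,"rz": 0}])

```text
clock: 45.8
tcp_pos: [0.6749, 0.0935, 0.1728]
orientation: [0.119, 3.138, 0.003]
contact_force: [0.2, 0.1, -0.2]
grip_width: 0.0603
gripper_force: 0.0
```

Request:
send_rows(deltas=[{"dx": -40,"dy": 190,"dz": 0,"rx": 0,"ry": 0,"rz": 0},{"dx": -40,"dy": 190,"dz": 0,"rx": 0,"ry": 0,"rz": 0},{"dx": -40,"dy": 190,"dz": 0,"rx": 0,"ry": 0,"rz": 0},{"dx": -40,"dy": 190,"dz": 0,"rx": 0,"ry": 0,"rz": 0},{"dx": -40,"dy": 190,"dz": 0,"rx": 0,"ry": 0,"rz": 0}])

```text
clock: 46.22
tcp_pos: [0.6335, 0.2854, 0.1726]
orientation: [0.115, 3.139, 0.005]
contact_force: [-0.7, 0.9, -0.7]
grip_width: 0.0602
gripper_force: 0.0
```

```bash
python3 -c "
from h import *
g=grab('top'); st()
row(g)
for v in(-14,14): prof(g,[20,34,50,64,72,82,96,110,120,128,142,156,165,175,190,210,230,250],v)
cv2.imwrite('pics/fin.png',cv2.resize(g['frame'][115:385,100:560],None,fx=1.7,fy=1.7,interpolation=cv2.INTER_CUBIC))
"
```

```text
clk 46.27 tcp [631.4 292.1 172.4] close 86.2 tz [-0.001  0.007 -1.   ] F [-1.2  6.2  0.2] w 59.9 j [-0.55  0.57  0.05  1.57 -0.04  1.    1.01]
blob u 138.5 v 2.3 [215.9  50.4] 0.0 u 30.6 246.5 v -22.9 27.5
20 [np.float64(7.8)] 34 [np.float64(23.4)] 50 [np.float64(20.6)] 64 [np.float64(19.3)] 72 [np.float64(18.8)] 82 [np.float64(22.0)] 96 [np.float64(20.7)] 110 [np.float64(19.3)] 120 [np.float64(17.1)] 128 [np.float64(21.3)] 142 [np.float64(19.3)] 156 [np.float64(175.6)] 165 [np.float64(18.9)] 175 [np.float64(23.0)] 190 [np.float64(19.9)] 210 [np.float64(18.7)] 230 [np.float64(15.5)] 250 [np.float64(10.2)] 
20 [np.float64(7.5)] 34 [np.float64(23.2)] 50 [np.float64(20.9)] 64 [np.float64(19.3)] 72 [np.float64(18.4)] 82 [np.float64(22.2)] 96 [np.float64(22.9)] 110 [np.float64(18.3)] 120 [np.float64(17.3)] 128 [np.float64(23.0)] 142 [np.float64(21.4)] 156 [np.float64(19.3)] 165 [np.float64(17.6)] 175 [np.float64(23.2)] 190 [np.float64(19.9)] 210 [np.float64(18.8)] 230 [np.float64(16.5)] 250 [np.float64(9.0)]
```

View pics/fin.png

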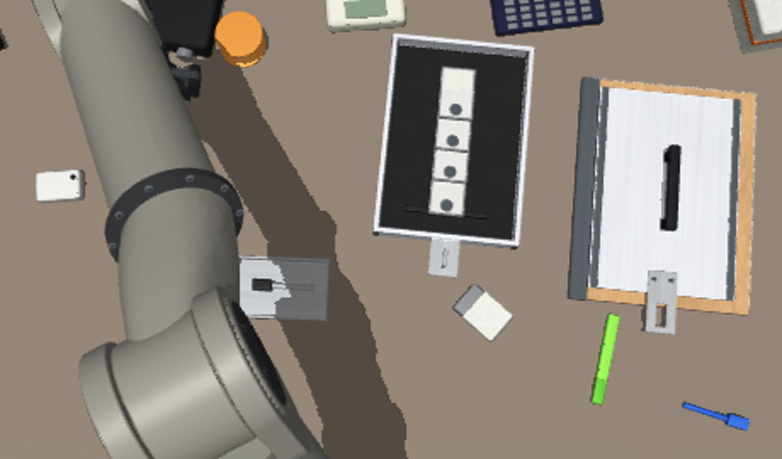

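The final view shows four cards in one straight shingled row, windows at crop (446,205), (450,171), (453,141) and (456,108), all uncovered. The pin is in the tray (265,285) and the lid is flat on the folder. The last force reading was 6 N, so I move clear and check that nothing is touched.

Request:
send_rows(deltas=[{"dx": -15,"dy": -20,"dz": 15,"rx": 0,"ry": 0,"rz": 0},{"dx": -30,"dy": -40,"dz": 30,"rx": 0,"ry": 0,"rz": 0},{"dx": -45,"dy": -60,"dz": 45,"rx": 0,"ry": 0,"rz": 0},{"dx": -60,"dy": -80,"dz": 60,"rx": 0,"ry": 0,"rz": 0},{"dx": -60,"dy": -80,"dz": 60,"rx": 0,"ry": 0,"rz": 0}])

```text
clock: 46.68
tcp_pos: [0.5754, 0.1947, 0.2355]
orientation: [0.13, 3.135, -0.0]
contact_force: [-0.4, -0.8, -0.5]
grip_width: 0.0599
gripper_force: 0.0
```

Request:
send_rows(deltas=[{"dx": 0,"dy": 0,"dz": 0,"rx": 0,"ry": 0,"rz": 0},{"dx": 0,"dy": 0,"dz": 0,"rx": 0,"ry": 0,"rz": 0},{"dx": 0,"dy": 0,"dz": 0,"rx": 0,"ry": 0,"rz": 0},{"dx": 0,"dy": 0,"dz": 0,"rx": 0,"ry": 0,"rz": 0}])

```text
clock: 47.02
tcp_pos: [0.5754, 0.2006, 0.2304]
orientation: [-0.12, -3.138, 0.0]
contact_force: [0.0, 1.0, -0.9]
grip_width: 0.0599
gripper_force: 0.0
```

```bash
python3 -c "
from h import *
st(); g=grab('top'); row(g)
a=cv2.imread('pics/top0.png').astype(int); b=g['frame'].astype(int)
d=abs(a-b).max(2)>60
for n,(x0,x1,y0,y1) in dict(multitool=(155,178,150,196),spool=(226,258,122,156),encl=(118,152,212,236),batt=(364,404,280,318),marker=(444,470,296,356),blue=(498,545,346,372),router=(136,225,55,150)).items(): print(n,d[y0:y1,x0:x1].mean().round(3))
"
```

```text
clk 47.02 tcp [575.4 200.6 230.4] close 85.6 tz [-0.001 -0.    -1.   ] F [ 0.   1.  -0.9] w 59.9 j [-0.49  0.38  0.07  1.73 -0.03  1.03  1.08]
blob u 138.5 v 2.3 [215.9  50.4] 0.0 u 30.6 246.5 v -22.9 27.5
multitool 0.076
spool 0.054
encl 0.0
batt 0.0
marker 0.0
blue 0.0
router 0.244
```

```bash
python3 -c "
from h import *
g=grab('side'); a=cv2.imread('pics/side0.png').astype(int); b=g['frame'].astype(int); d=abs(a-b).max(2)>60
for n,(x0,x1,y0,y1) in dict(multitool=(172,220,328,346),router=(82,205,265,348),spool=(182,216,258,292),antenna=(80,102,272,310)).items(): print(n,d[y0:y1,x0:x1].mean().round(3))
print(r.hand_in()) if d[265:348,82:180].mean()<.03 else print('look')
"
```

```text
multitool 0.0
router 0.0
spool 0.0
antenna 0.0
the job is handed in; nothing more can be done
None
```

The job is handed in: the pin is in the parts tray, the lid lies flat on the folder, and all four cards present are shingled in one row from the rest bar with every window uncovered. One fingertip briefly pressed a card at 42 N during a pick, but the card did not move.

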